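# Uncover the tilt stud and set the slant angle with the gauge

### The job

Lift the white dust cover off the tilt stud and hang it by its bar handle across both prongs of the hook stand. Then take the angle gauge by its handle, stand its foot on the stud's bare rounded crest, and rock it sideways until its swinging pointer settles in the gap of the mark on its dial. Finish while holding the gauge still there, its dial upright and its foot resting on the crest; do not let the gauge fall over, and leave the other bench things where they are.

Things in the scene. Friction and masses are not known exactly. Their poses are not given: they have to be found in the camera images.
- cover: White dust cover standing over the tilt stud on the bench: inverted box 80 (x) x 130 (y) x 65 mm tall, 4 mm walls, open below, 0.15-0.31 kg, some 6 mm or more free play round the stud. Steel bail handle on top: 10 mm uprights at y = -56 and +56 mm, joined by a round bar 10 mm thick along y, its centre line 135 mm above the cover's lower edge. Origin: centre of the lower edge; z up.
- cover_bar (a point): Middle of the cover's handle bar, on its centre line, 70 mm above the cover's top face; the bar runs along this frame's y.
- hook: Hook stand fixed to the bench: foot plate 100 x 140 x 12 mm, 18 mm post 205 mm tall, and from its top two parallel 8 mm steel prongs at y = -33 and +33 mm reaching to the stand's -x: level for 50 mm, dipping 20 mm to a V bottom 75 mm out, then rising to a tip 100 mm out. The cover's bar lies across both prongs in the Vs. Origin: on the post's axis at bench level; z up.
- hook_seat (a point): Where the middle of the cover's bar (its centre line) lies once hung: midway between the prongs, 75 mm out from the post, 190 mm above the bench, bar parallel to this frame's y. The open side is the stand's -x; the prong tips, 25 mm further out, top out 20 mm above this point.
- stud: Tilt stud, metal, fixed to the bench under the cover: base block 56 (x) x 90 (y) x 24 mm tall, on it a rounded crest, half-round of 14 mm radius, 50 mm long along x, top at 50 mm. Beside it at y = -26 mm a lower parallel rounded shoulder (radius 10 mm, top at 38 mm) makes the stud uneven. Origin: centre of the base at bench level; z up.
- stud_crest (a point): Top middle of the stud's crest, 50 mm above the bench; the crest runs along this frame's x.
- gauge: Loose angle gauge standing on the bench, dial facing its +x: flat foot 44 (x) x 90 (y) x 12 mm; grey case 110 mm wide (y), 22 mm thick, 12 to 122 mm up, white dial under a clear window; on top a black block handle 24 (x) x 30 (y) mm, 122 to 174 mm up. 0.3-0.48 kg. Origin: centre of the foot's underside; z up through the handle.
- gauge_handle (a point): Middle of the gauge's handle block, 149 mm above the foot's underside; same axes as the gauge.
- pointer (a joint): Angle of the gauge's pointer, a pendulum behind the window on a pivot 110 mm above the foot's underside, rad. 0 = pointing at the foot (gauge -z), positive = tip towards gauge +y. It hangs plumb and settles within a second: rolling the gauge about its x so that its +y side dips by angle a makes it read +a. Stops at -0.6 and 0.6.
- mark (a joint): Angle of the mark on the same dial, same zero and sense as the pointer, rad: somewhere from 0.17 to 0.34, different in each run, and it stays put. The mark is a small black U-shaped clip near the dial's lower edge, two tabs with a gap between; the value is that of the gap's middle.
- pointer_tip (a point): Tip of the pointer, 75 mm from its pivot.
- mark_gap (a point): Middle of the gap between the mark's two tabs, 75 mm from the same pivot; the clear gap is 13 mm wide, the pointer 3 mm.
- bottle: Bystander: clear glass reagent bottle with a blue screw cap, 72 mm across, 125 mm tall; origin at the centre of its underside.
- jar: Bystander: amber jar with a white lid, 64 mm across, 90 mm tall; origin at the centre of its underside.
- beaker: Bystander: small white cup, 60 mm across, 75 mm tall; origin at the centre of its underside.
- dishes: Bystander: stack of two clear petri dishes, 88 mm across, 32 mm tall; origin at the centre of its underside.
- tipbox: Bystander: grey pipette-tip box with a white top and yellow tips, 85 x 125 x 60 mm tall; origin at the centre of its underside.
- timer: Bystander: white bench timer, a box 22 x 70 x 60 mm tall; origin at the centre of its underside.
There are look-alikes about, which are no part of the job. What is shaped like the gauge but orange or red is not meant.

How it is judged:
By the outcome, as a careful person would: the job done as asked, in the order asked, and still so for the second after the job is handed in, while the arm keeps its last pose, push and grip.
It also fails if it takes over 58 s, if anything falls off the work surface, if the arm or the gripper's body presses on something with over 40 N, if the wrist force passes 120 N, or if a joint passes its speed limit or range.

### The arm

A 6-joint arm with a two-finger parallel gripper is mounted at the origin on the work surface. World frame = base frame: x ahead of the robot, y to its left, z up, the work surface at z = 0. Lengths are in mm, angles in rad, forces in N, time in s.
With the tool pointing down it reaches from about 250 to 850 mm from the base axis. Payload 12.5 kg.
Tool frame: the origin (TCP) lies midway between the tips of the shut fingers; the grasp point (between the pads) lies 19 mm behind it; y points along the fingers, z is the direction in which the jaws open and shut, and the axes are right-handed (so a half turn about y gives the same grasp; the last joint's range is limited). The gripper opens to 93 mm and grips with 3 to 60 N. Pads are 15 mm wide; open, the fingers measure 128 mm over their backs; the gripper's body (75 mm by 188 mm) begins 65 mm behind the grasp point.
Start: joints at [1.034, 0.351, 1.652, -0, 1.139, -0.085], TCP at [240.09, 494.814, 218.633] pointing down, gripper open.
Joint ranges: [-2.75, 2.75], [-0.79, 2.1], [0.01, 2.65], [-1.57, 4.71], [0.07, 3.14], [-2.87, 2.87]. Speed limits (rad/s): [2.22, 2.22, 2.79, 3.14, 3.14, 3.14].

### API

Orientations are given as a rotation vector (axis times angle).
In Python, from cell import status, imaging, ticket gives the robot as it stands.
- The arm moves only by the shell command python3 -m creep 'ROWS' [FORCE]. ROWS is JSON, a list of rows, each a list of 5 numbers: the finger opening in mm, from 0 to 93, then the shift along the tool's x, y, z in mm, then the turn about the tool's y in degrees. In form: [[jaw, tx, ty, tz, twist], ...]. A call has 1 to 5 rows; each row shifts and turns the commanded pose from where the row before left it, along the tool's axes as they then stand; what a row does not reach is not made up. A row lasts 1/12 s, in which the tool goes at most 41.7 mm and 7.16 degrees, less where a joint would pass 70% of its speed; a pose out of reach is approached as far as the arm can. A call is refused whole if a number of a shift passes 41.7 or a number of a turn 7.16, either way. A call with a gripper value outside its range is refused whole. The fingers move at their own pace and stop on an object; FORCE is the grip in N (left out, the last holds). Time passes only in rows, so rows that do not move let the fingers close. It gives the time, the measured TCP pose, the force and the opening at its end, in the units of the state.
- status.state(): the state, without advancing time (a new reading comes with each control period).
- imaging.capture(name): name is "side" or "top"; returns the picture (400x640x3 uint8, red, green, blue); there is no depth.
- imaging.camera_info(name): a dict with "fx", "fy", "cx", "cy" (pixels), "D" ([k1, k2, p1, p2, k3] as OpenCV has them; the pictures are not rectified), "rvec" (rotation vector, rad) and "tvec" (3), from world to camera coordinates, as OpenCV has them. Camera axes: x right, y down, z forward; pixel columns grow to the right and rows downward; lengths in mm; the calibration is good to about 2 mm. A picture is of the moment at which its call begins. camera_info takes no time and is no camera call.
- ticket.job_done(): hands the job in, once; it reports no verdict.
The state is a dict: "time": time; "qpos": joint angles; "qvel": joint speeds; "effort": joint torques, N m; "ee_pos": TCP position; "tcp_rot": TCP orientation; "force": force on the tool from outside, world axes, zero at the start; "wrist_torque": the same for the moment, N m; "width": opening from 0.0 (shut) to 1.0 (fully open).
Only numpy, scipy, OpenCV 4.12 (cv2) and the standard library are available. Lean on these libraries where they do the work, as an engineer would, in place of code of your own. Each camera call takes 0.05 s, during which the arm holds its last target.

## Working session

There is one attempt and no reset: what is moved stays moved. The work goes in short steps, Python scripts to look and compute and a shell command to move; the robot and the scene stay as the last step left them, time stands still between calls to the robot, and variables do not carry over. Pictures are saved under pics/ and viewed, and the job is handed in when it is done.

```bash
ls; mkdir -p pics
python3 - <<'E'
from cell import status, imaging
import cv2
print(status.state())
for n in ("side","top"):
    print(n,imaging.camera_info(n))
    cv2.imwrite(f"pics/{n}0.png",imaging.capture(n)[:,:,::-1])
E
```

```text
pics
{'time': 0.0, 'qpos': array([ 1.03440194e+00,  3.51203420e-01,  1.65241360e+00,  3.07143674e-05,
        1.13911241e+00, -8.45965702e-02]), 'qvel': array([-0.00082017, -0.00039275, -0.00051629,  0.00062819,  0.00046369,
        0.00145518]), 'effort': array([-3.76300130e-03, -4.97340989e+01, -2.85228717e+01,  6.97118696e-02,
        2.59184424e-02, -7.88205648e-05]), 'ee_pos': array([239.91408354, 494.53565182, 218.12339319]), 'tcp_rot': array([-1.54268098,  0.35465231, -0.35406083]), 'force': array([-0.08980047, -0.18061962, -1.16935704]), 'wrist_torque': array([-0.01193426, -0.00122218, -0.00503478]), 'width': 0.9983281195199429}
side {'fx': 499.55765378377066, 'fy': 499.55765378377066, 'cx': 317.65631582461106, 'cy': 199.08877201890886, 'D': array([-0.09952292,  0.        ,  0.        ,  0.        ,  0.        ]), 'rvec': array([ 2.07344957, -0.51076922,  0.3071586 ]), 'tvec': array([-481.97813271,  259.57269509, 1300.41587565])}
top {'fx': 367.73483467933875, 'fy': 367.73483467933875, 'cx': 316.19014039583334, 'cy': 203.20221193349226, 'D': array([-0.07126551,  0.        ,  0.        ,  0.        ,  0.        ]), 'rvec': array([ 1.97366165, -2.22522635,  0.24830465]), 'tvec': array([111.28899981, 574.56143053, 950.54970905])}
```

View pics/side0.png

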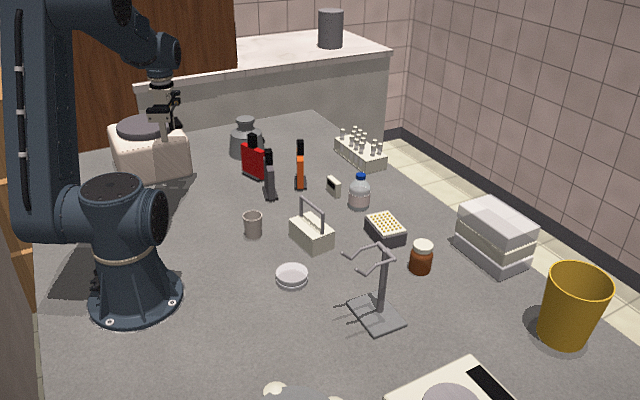

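View pics/top0.png

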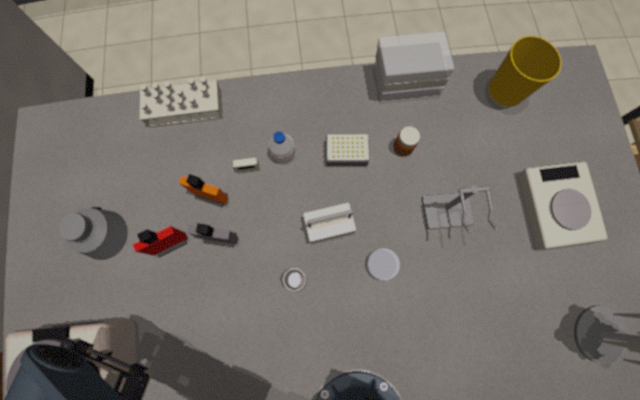

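Run:
```python
import cv2
for n,r in (("side",[(100,110,300,250)]),("top",[(200,30,400,200)])):
    im=cv2.imread(f"pics/{n}0.png")
from cell import imaging
import numpy as np
for n in ("side","top"):
    c=imaging.camera_info(n);R=cv2.Rodrigues(c["rvec"])[0]; print(n,-R.T@c["tvec"],R[2])
from scipy.spatial.transform import Rotation as Ro
print(Ro.from_rotvec([-1.54268098,  0.35465231, -0.35406083]).as_matrix())
```

```text
side [  -47.0321111  -1079.2063095    907.66958533] [ 0.40974662  0.74804195 -0.52205455]
top [ 354.11022726   62.21430966 1056.78103452] [ 0.22581189 -0.01998388 -0.97396593]
[[ 8.99658004e-01 -6.04915854e-04  4.36594904e-01]
 [-4.36595305e-01 -9.62867759e-04  8.99657497e-01]
 [-1.23833926e-04 -9.99999353e-01 -1.13035511e-03]]
```

```bash
cat > h.py <<'E'
import cv2,numpy as np
from cell import imaging,status
def cam(n):
    c=imaging.camera_info(n);K=np.array([[c["fx"],0,c["cx"]],[0,c["fy"],c["cy"]],[0,0,1.]]);return K,np.array(c["D"]),np.array(c["rvec"]),np.array(c["tvec"])
def ray(n,uv):
    K,D,r,t=cam(n);R=cv2.Rodrigues(r)[0]
    p=cv2.undistortPoints(np.array([[uv]],float),K,D)[0,0]
    d=R.T@np.array([p[0],p[1],1]);return -R.T@t,d/np.linalg.norm(d)
def plane(n,uv,z):
    o,d=ray(n,uv);return o+d*(z-o[2])/d[2]
def tri(a,b):  # a side uv, b top uv
    o1,d1=ray("side",a);o2,d2=ray("top",b)
    s=np.linalg.lstsq(np.c_[d1,-d2],o2-o1,rcond=None)[0]
    p=o1+s[0]*d1;q=o2+s[1]*d2
    return (p+q)/2,np.linalg.norm(p-q)
def proj(n,P):
    K,D,r,t=cam(n);return cv2.projectPoints(np.array(P,float).reshape(-1,3),r,t,K,D)[0][:,0]
def crop(n,x0,y0,x1,y1,s,out,im=None):
    if im is None: im=imaging.capture(n)[:,:,::-1]
    c=cv2.resize(im[y0:y1,x0:x1],None,fx=s,fy=s,interpolation=cv2.INTER_CUBIC);cv2.imwrite(out,c)
    return im
E
python3 - <<'E'
from h import *
s=cv2.imread("pics/side0.png");t=cv2.imread("pics/top0.png")
crop(0,230,125,390,265,5,"pics/s_a.png",s)
crop(0,330,230,430,340,5,"pics/s_b.png",s)
crop(0,120,160,370,260,3,"pics/t_a.png",t)
crop(0,400,160,510,250,5,"pics/t_b.png",t)
crop(0,280,180,380,260,6,"pics/t_c.png",t)
E
```

```text
(no output)
```

View pics/s_a.png

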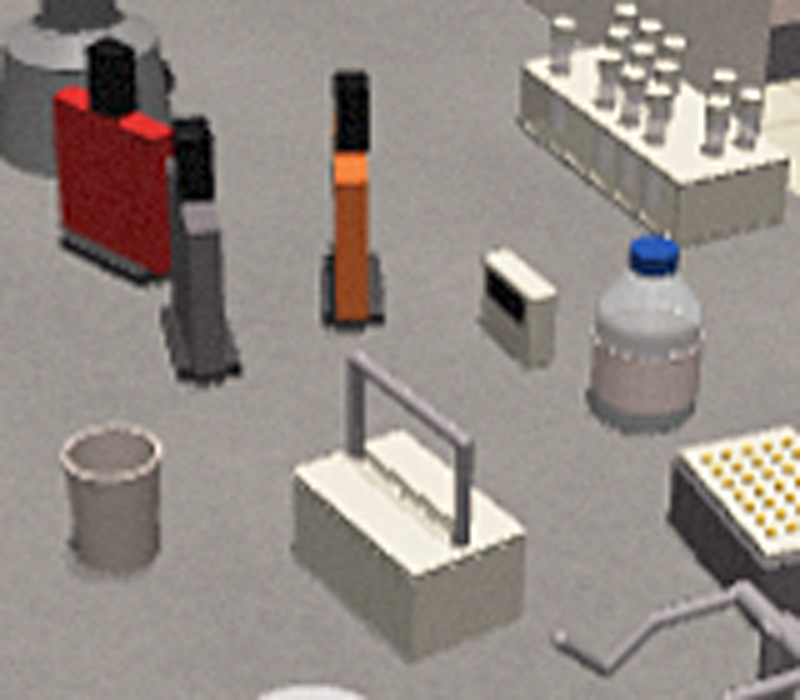

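View pics/s_b.png

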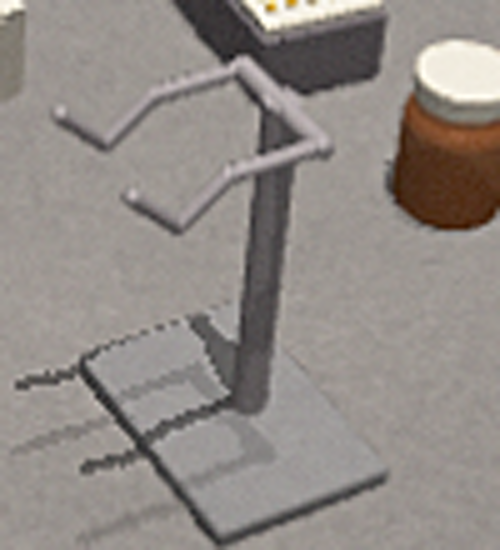

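View pics/t_a.png

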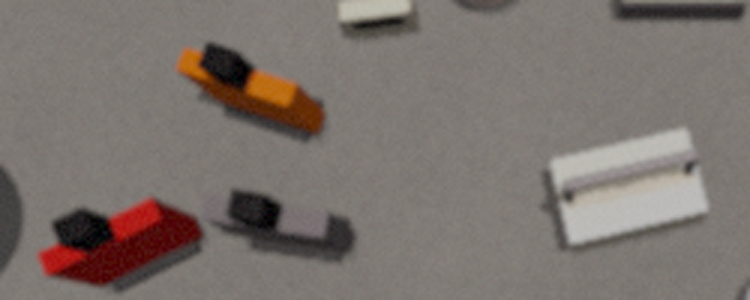

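View pics/t_b.png

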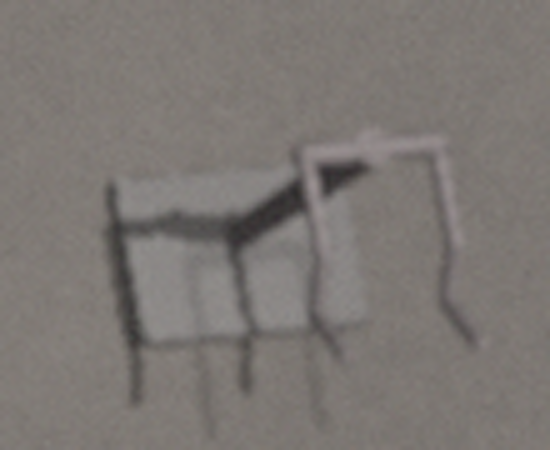

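View pics/t_c.png

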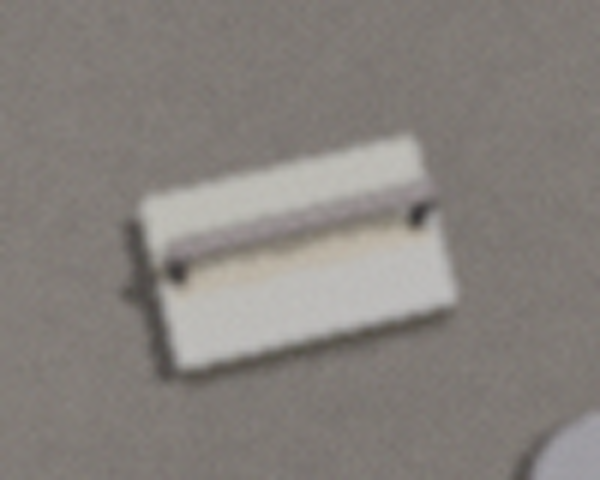

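Run:
```python
from h import *
np.set_printoptions(precision=1,suppress=True)
def S(u,v): return (230+u/5,125+v/5)
def B(u,v): return (330+u/5,230+v/5)
def A(u,v): return (120+u/3,160+v/3)
def T(u,v): return (400+u/5,160+v/5)
def C(u,v): return (280+u/6,180+v/6)
for nm,a,b in [("bar+y",S(354,359),C(168,253)),("bar-y",S(466,443),C(432,190)),
 ("corner far",B(240,65),T(310,152)),("corner near",B(323,150),T(443,145)),
 ("V far",B(107,147),T(315,318)),("V near",B(180,230),T(443,300)),
 ("tip far",B(58,112),T(340,358)),("tip near",B(130,195),T(478,345)),
 ("handle mid topside", S(192,122),A(254,197))]:
    p,e=tri(a,b);print(nm,p,round(e,1))
# cover top face corners z=65
for uv in [(140,200),(410,135),(457,300),(180,370)]: print("covertop",plane("top",C(*uv),65))
for uv in [(293,475),(410,575),(525,535),(395,432)]: print("covertop side",plane("side",S(*uv),65))
for uv in [(293,550),(410,660),(525,610)]: print("coverbot side",plane("side",S(*uv),0))
for uv in [(180,380),(240,375)]: print("foot side",plane("side",S(*uv),0))
for uv in [(205,210),(325,215),(330,240)]: print("case top",plane("top",A(*uv),122))
for uv in [(230,205),(280,195),(280,225),(230,225)]: print("handle top?",plane("top",A(*uv),174))
```

```text
bar+y [523.1  69.5 130.1] 2.3
bar-y [536.3 -45.8 133.1] 2.6
corner far [ 540.7 -309.8  202.8] 1.2
corner near [ 538.3 -378.6  200.2] 1.9
V far [ 466.2 -307.3  177.5] 4.9
V near [ 466.1 -373.   176.7] 2.4
tip far [ 441.6 -303.5  204.5] 2.9
tip near [ 439.  -370.8  205.7] 2.3
handle mid topside [532.4 322.3 176.7] 5.3
covertop [559.9  80.4  65. ]
covertop [575.3 -46.8  65. ]
covertop [496.5 -57.4  65. ]
covertop [480.   71.2  65. ]
covertop side [478.8  61.1  65. ]
covertop side [494.5 -61.4  65. ]
covertop side [572.7 -56.9  65. ]
covertop side [555.8  75.8  65. ]
coverbot side [483.5  73.4   0. ]
coverbot side [497.2 -57.5   0. ]
coverbot side [581.5 -46.    0. ]
foot side [500.1 290.5   0. ]
foot side [539.8 277.9   0. ]
case top [539.8 381.1 122. ]
case top [523.2 277.  122. ]
case top [501.2 274.1 122. ]
handle top? [531.2 342.5 174. ]
handle top? [534.6 300.8 174. ]
handle top? [509.9 302.3 174. ]
handle top? [514.7 343.3 174. ]
```

```bash
cat >> h.py <<'E'
from scipy.spatial.transform import Rotation as Ro
def st(target=None,bear=None):
    s=status.state();R=Ro.from_rotvec(s["tcp_rot"]).as_matrix();p=s["ee_pos"]
    b=np.arctan2(R[1,2],R[0,2])
    print("t%.2f p%s bear%.3f tilt%.3f w%.1f F%s q6 %.2f"%(s["time"],np.round(p,1),b,R[2,1]+1,s["width"]*93,np.round(s["force"],1),s["qpos"][5]))
    if target is not None:
        d=R.T@(np.array(target)-p);print("tool shift",np.round(d,1),"rows",np.ceil(np.linalg.norm(d)/41.7))
    if bear is not None: print("twist deg",round(np.degrees(b-bear),2))
E
python3 -m creep '[[93,0,0,0,7.15],[93,0,0,0,7.15],[93,0,0,0,7.15],[93,0,0,0,7.15],[93,0,0,0,7.15]]' 20
python3 -m creep '[[93,0,0,0,7.15],[93,0,0,0,7.15],[93,0,0,0,7.15]]'
python3 - <<'E'
from h import *
st((529.5,12,218),.12)
E
```

```text
time: 0.52
ee_pos: [240.0, 494.6, 218.3]
tcp_rot: [-1.402, 0.842, -0.842]
force: [0.3, 1.3, 0.9]
width: 1.005
time: 0.77
ee_pos: [240.0, 494.6, 218.3]
tcp_rot: [-1.262, 1.124, -1.125]
force: [-0.2, -0.1, -0.3]
width: 1.001
t0.77 p[240.  494.6 218.3] bear0.114 tilt0.000 w93.1 F[-0.2 -0.1 -0.3] q6 0.92
tool shift [5.125e+02 5.000e-01 2.325e+02] rows 14.0
twist deg -0.32
```

```bash
python3 -m creep '[[60,34.2,0,15.5,0],[60,34.2,0,15.5,0],[60,34.2,0,15.5,0],[60,34.2,0,15.5,0],[60,34.2,0,15.5,0]]'
python3 -m creep '[[60,34.2,0,15.5,0],[60,34.2,0,15.5,0],[60,34.2,0,15.5,0],[60,34.2,0,15.5,0],[60,34.2,0,15.5,0]]'
python3 -m creep '[[60,34.2,0,15.5,0],[60,34.2,0,15.5,0],[60,34.2,0,15.5,0],[60,34.2,0,15.5,0],[60,34.2,0,15.5,0]]'
python3 - <<'E'
from h import *
st((529.5,12,115),.12)
im=crop("side",230,105,390,245,5,"pics/s1.png")
im=crop("top",260,120,400,240,5,"pics/t1.png")
E
```

```text
time: 1.18
ee_pos: [338.0, 332.7, 218.5]
tcp_rot: [-1.264, 1.12, -1.12]
force: [0.3, -0.9, 0.4]
width: 0.69
time: 1.6
ee_pos: [435.6, 172.2, 218.6]
tcp_rot: [-1.264, 1.12, -1.12]
force: [-0.1, 1.1, -0.0]
width: 0.641
time: 2.02
ee_pos: [533.2, 11.7, 218.4]
tcp_rot: [-1.264, 1.12, -1.12]
force: [-0.2, 0.7, -0.1]
width: 0.644
t2.02 p[533.2  11.7 218.4] bear0.120 tilt0.000 w59.9 F[-0.2  0.7 -0.1] q6 -0.19
tool shift [ -0.8 103.4  -3.6] rows 3.0
twist deg 0.03
```

View pics/s1.png

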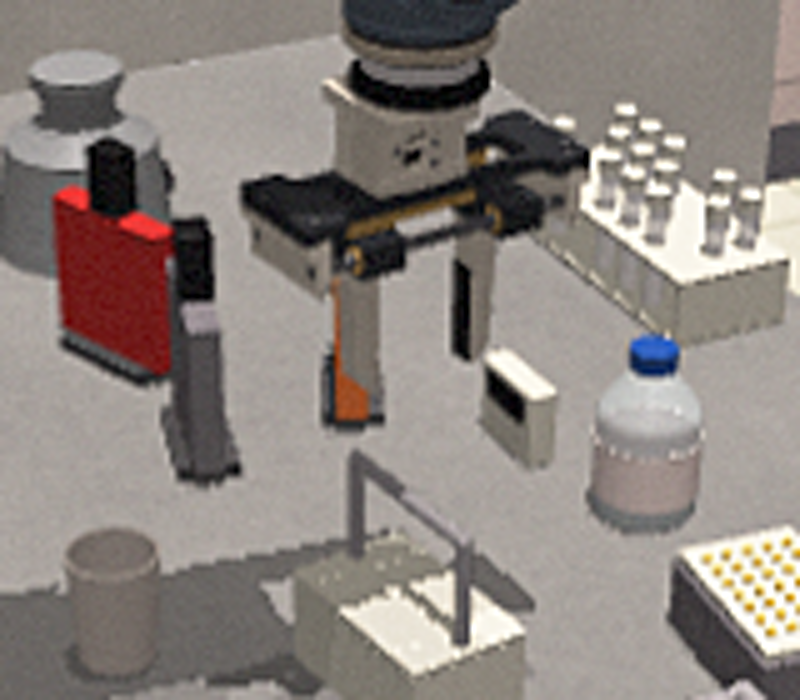

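The picture shows the open fingers above the bar, at crop pixels (355,330) and (470,300), with the bar running from (355,455) to (465,545). I'm descending now.

```bash
python3 -m creep '[[60,-0.8,30,-3.6,0],[60,0,30,0,0],[60,0,30,0,0],[60,0,13,0,0],[2,0,0,0,0]]' 25
python3 -m creep '[[2,0,0,0,0],[2,0,0,0,0],[2,0,0,0,0],[2,0,0,0,0],[2,0,0,0,0]]'
python3 - <<'E'
from h import *
st()
im=crop("side",230,105,390,245,5,"pics/s2.png")
E
```

```text
time: 2.53
ee_pos: [526.8, 14.4, 112.6]
tcp_rot: [-1.268, 1.124, -1.116]
force: [0.2, -0.0, -0.1]
width: 0.612
time: 2.95
ee_pos: [529.3, 13.9, 116.4]
tcp_rot: [-1.263, 1.119, -1.121]
force: [-0.0, -0.5, 0.0]
width: 0.264
t2.95 p[529.3  13.9 116.4] bear0.121 tilt0.000 w24.6 F[-0.  -0.5  0. ] q6 -0.18
```

View pics/s2.png

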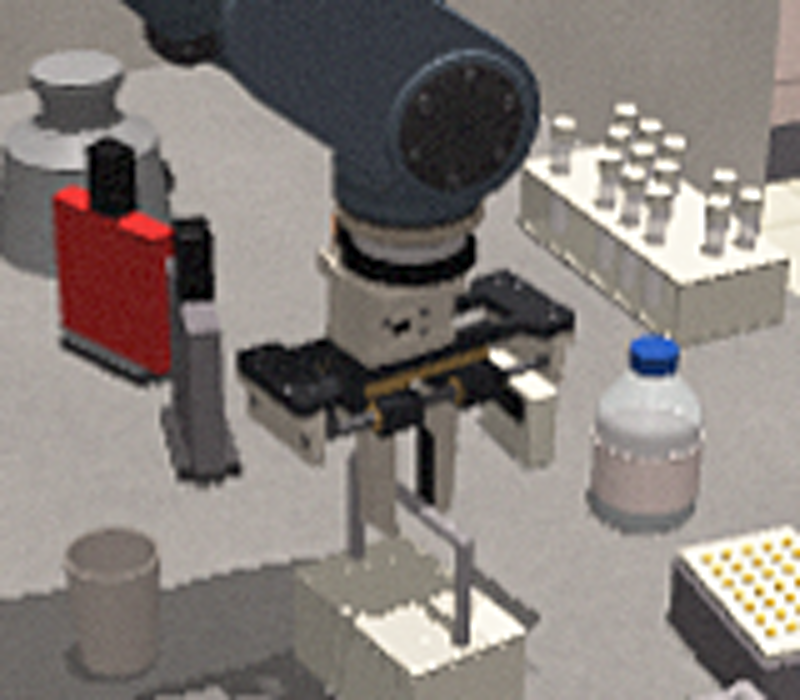

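The bar at crop pixel (410,490) is between the closing fingers.

```bash
python3 -m creep '[[2,0,0,0,0],[2,0,0,0,0],[2,0,0,0,0],[2,0,0,0,0]]'
python3 -m creep '[[2,0,-15,0,0],[2,0,-25,0,0],[2,0,-30,0,0],[2,0,-30,0,0],[2,0,-30,0,0]]'
python3 - <<'E'
from h import *
st((400,-340,246),-.04)
im=crop("side",230,105,430,255,4,"pics/s3.png")
E
```

```text
time: 3.33
ee_pos: [529.0, 13.9, 115.8]
tcp_rot: [-1.264, 1.12, -1.12]
force: [-1.9, 0.1, 3.7]
width: 0.096
time: 3.75
ee_pos: [528.5, 13.9, 246.6]
tcp_rot: [-1.264, 1.121, -1.119]
force: [0.5, 0.5, -2.2]
width: 0.096
t3.75 p[528.5  13.9 246.6] bear0.121 tilt0.000 w9.0 F[ 0.5  0.5 -2.2] q6 -0.18
tool shift [ 335.9    0.7 -170.2] rows 10.0
twist deg 9.2
```

View pics/s3.png

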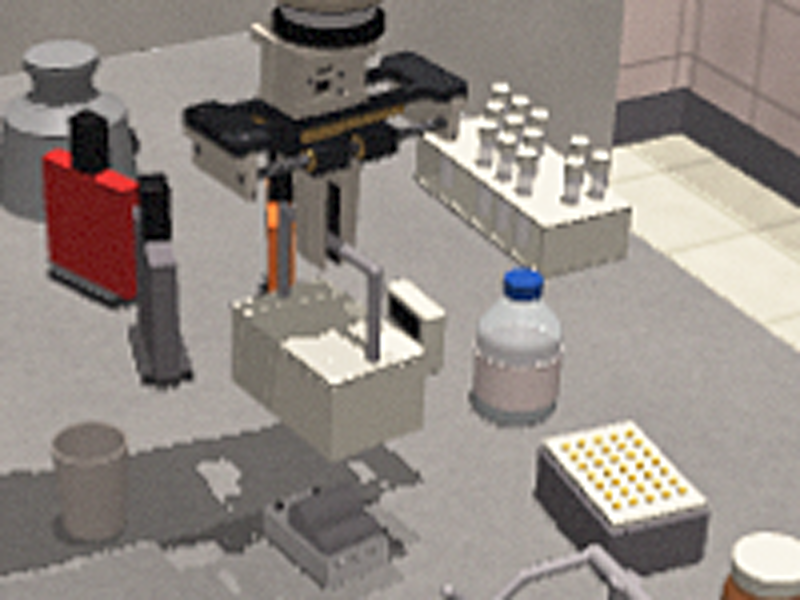

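The cover is lifted level and its bottom corner is at crop (335,455). The bare stud shows at about (325,530), i.e. full-frame (311,237). I'm going round to the hook's open side.

```bash
python3 - <<'E'
from h import *
st((365,-120,246),-.04)
E
python3 -m creep '[[2,5,0,-15,3],[2,15,0,-20,4],[2,20,0,-25,2.2],[2,20,0,-30,0],[2,20,0,-30,0]]'
python3 - <<'E'
from h import *
st((368,-220,235),-.04)
E
```

```text
t3.80 p[530.9  13.8 252.6] bear0.121 tilt0.000 w9.5 F[ 1.5 -0.7  4.3] q6 -0.18
tool shift [ 112.9    5.4 -180.8] rows 6.0
twist deg 9.21
time: 4.22
ee_pos: [407.7, -67.2, 245.0]
tcp_rot: [-1.191, 1.239, -1.238]
force: [-0.1, 0.2, -0.4]
width: 0.096
t4.22 p[407.7 -67.2 245. ] bear-0.040 tilt0.000 w8.9 F[-0.1  0.2 -0.4] q6 -0.24
tool shift [154.3  10.  -33.6] rows 4.0
twist deg 0.03
```

```bash
python3 -m creep '[[2,28,2,-7,0],[2,31,2,-7,0],[2,32,2,-7,0],[2,32,2,-7,0],[2,30,2,-5,0]]'
python3 -m creep '[[2,28,4,0,0],[2,28,4,0,0],[2,28,4,0,0],[2,20,4,0,0],[2,12,4,0,0]]'
python3 - <<'E'
from h import *
st((466,-340,210),-.04)
im=crop("side",250,130,450,280,4,"pics/s4.png")
im=crop("top",360,120,530,270,4,"pics/t4.png")
E
```

```text
time: 4.63
ee_pos: [369.1, -219.8, 235.3]
tcp_rot: [-1.19, 1.239, -1.239]
force: [0.7, 0.4, -1.6]
width: 0.099
time: 5.05
ee_pos: [365.1, -336.1, 214.9]
tcp_rot: [-1.19, 1.24, -1.239]
force: [-0.2, 0.4, -2.6]
width: 0.097
t5.05 p[ 365.1 -336.1  214.9] bear-0.041 tilt0.000 w9.0 F[-0.2  0.4 -2.6] q6 -0.80
tool shift [ -0.2   4.8 101. ] rows 3.0
twist deg -0.07
```

View pics/s4.png

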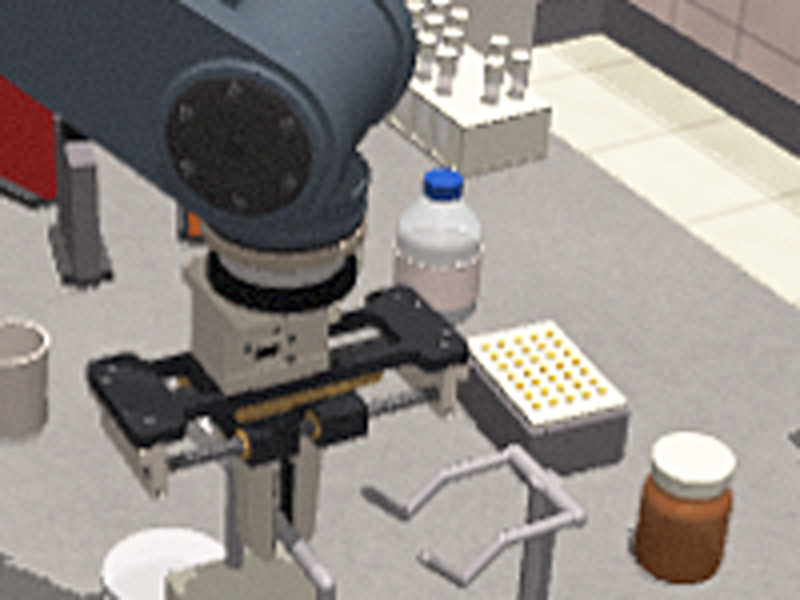

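View pics/t4.png

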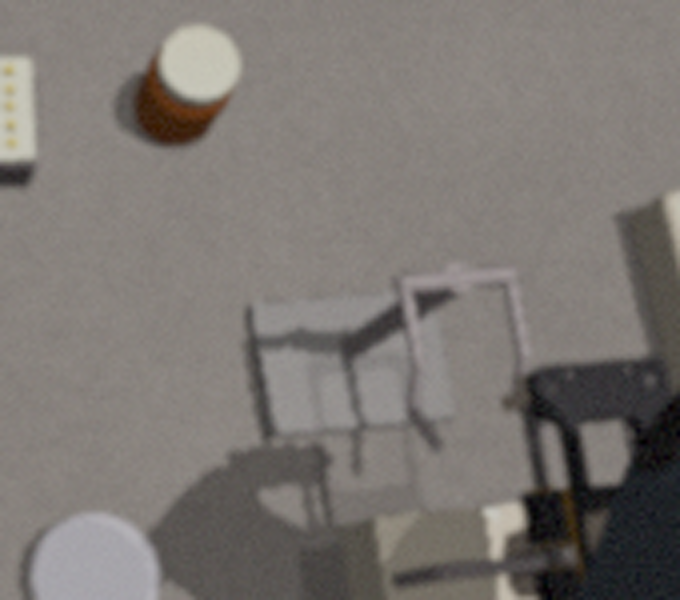

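The cover hangs clear on the open side of the prongs. In the side crop the prong tips are at (370,492) and (425,558), and the bar is at about (300,550). Height is sufficient, so I'm going in.

```bash
python3 -m creep '[[2,0,0,15,0],[2,0,0,20,0],[2,0,0,25,0],[2,0,0,25,0],[2,0,0,16,0]]'
python3 -m creep '[[2,0,0,0,0],[2,0,0,0,0]]'
python3 - <<'E'
from h import *
st((466,-340,171),-.04)
im=crop("side",290,200,450,320,5,"pics/s5.png")
im=crop("top",400,140,530,250,6,"pics/t5.png")
E
```

```text
time: 5.57
ee_pos: [468.4, -336.7, 215.7]
tcp_rot: [-1.19, 1.237, -1.238]
force: [0.1, -1.2, -0.3]
width: 0.102
time: 5.73
ee_pos: [466.7, -336.8, 215.3]
tcp_rot: [-1.191, 1.238, -1.236]
force: [-0.6, 0.3, -2.7]
width: 0.096
t5.73 p[ 466.7 -336.8  215.3] bear-0.038 tilt0.000 w9.0 F[-0.6  0.3 -2.7] q6 -0.67
tool shift [ 3.3 44.3 -0.6] rows 2.0
twist deg 0.11
```

View pics/s5.png

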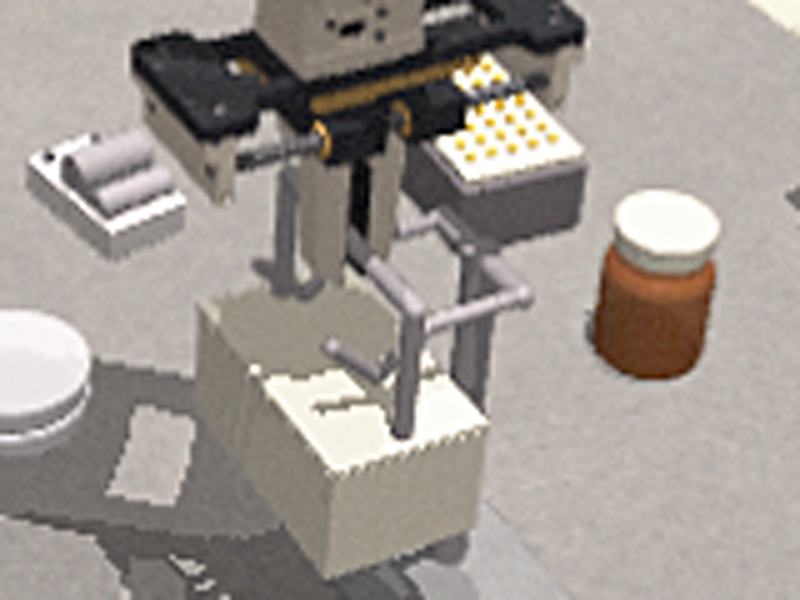

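View pics/t5.png

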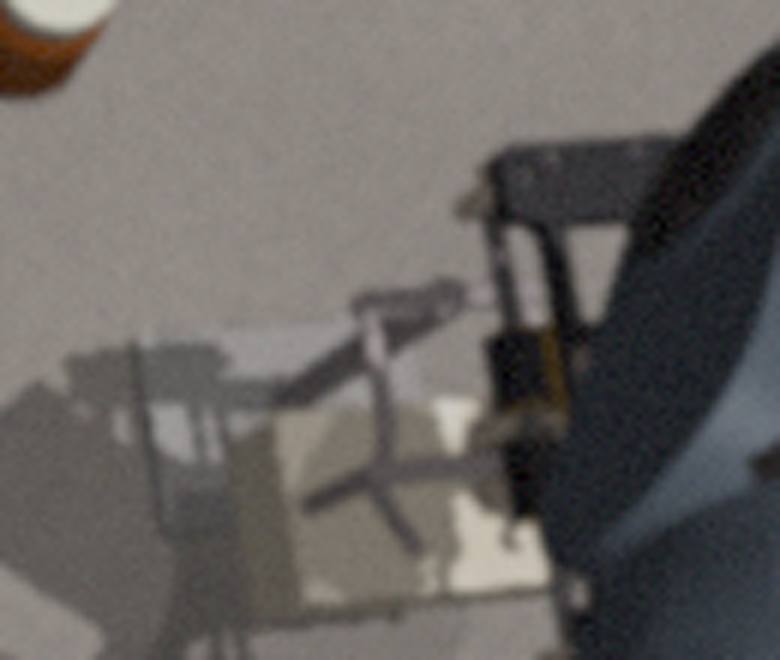

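Both prongs lie inside the uprights: in the side crop the near prong tip is at (335,345), V bottom (385,378), upright (405,370). I'm lowering.

```bash
python3 -m creep '[[2,3,10,0,0],[2,0,10,0,0],[2,0,8,0,0],[2,0,6,0,0],[2,0,4,0,0]]'
python3 -m creep '[[2,0,3,0,0],[2,0,1,0,0],[2,0,0,0,0]]'
python3 - <<'E'
from h import *
st((466,-340,171),-.04)
im=crop("side",290,200,450,320,5,"pics/s6.png")
E
```

```text
time: 6.25
ee_pos: [465.7, -341.0, 176.3]
tcp_rot: [-1.19, 1.24, -1.237]
force: [0.1, -0.1, -1.6]
width: 0.096
time: 6.5
ee_pos: [466.1, -341.2, 173.8]
tcp_rot: [-1.19, 1.239, -1.238]
force: [-0.9, 0.3, -0.2]
width: 0.096
t6.50 p[ 466.1 -341.2  173.8] bear-0.040 tilt0.000 w8.9 F[-0.9  0.3 -0.2] q6 -0.67
tool shift [-1.2  2.8 -0.2] rows 1.0
twist deg 0.01
```

View pics/s6.png

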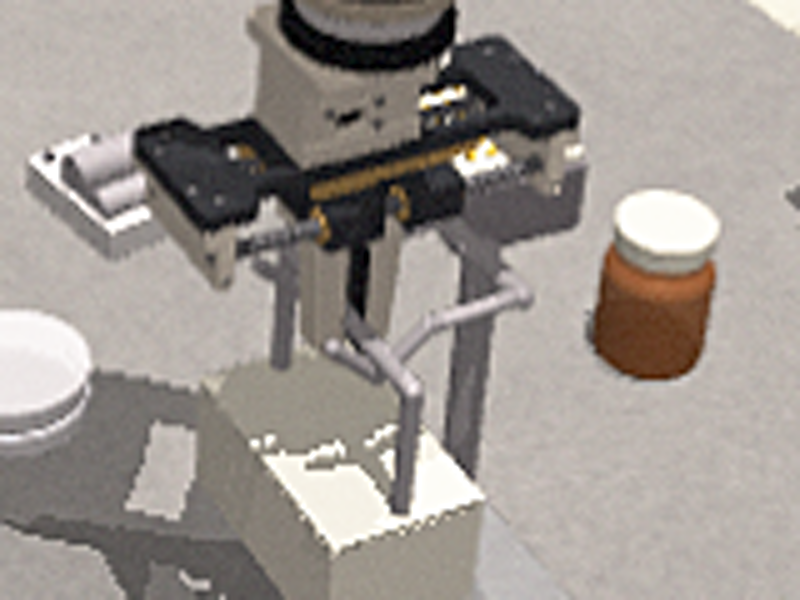

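The bar is in the V, at crop (375,360). Force is rising, so I'll press a little lower and then release.

```bash
python3 -m creep '[[2,0,1.5,0,0],[2,0,1.5,0,0],[2,0,0,0,0]]'
python3 - <<'E'
from h import *
st()
E
python3 -m creep '[[2,0,0.5,0,0],[8,0,0,0,0],[12,0,0,0,0],[20,0,0,0,0],[25,0,0,0,0]]'
python3 - <<'E'
from h import *
st()
im=crop("side",290,200,450,320,5,"pics/s7.png")
E
```

```text
time: 6.8
ee_pos: [466.4, -341.4, 173.0]
tcp_rot: [-1.19, 1.237, -1.24]
force: [-8.8, 5.5, 20.6]
width: 0.095
t6.80 p[ 466.4 -341.4  173. ] bear-0.040 tilt0.000 w8.9 F[-8.8  5.5 20.6] q6 -0.67
time: 7.22
ee_pos: [466.6, -341.4, 170.4]
tcp_rot: [-1.19, 1.238, -1.239]
force: [0.2, 0.3, 0.7]
width: 0.22
t7.22 p[ 466.6 -341.4  170.4] bear-0.040 tilt0.000 w20.5 F[0.2 0.3 0.7] q6 -0.67
```

View pics/s7.png

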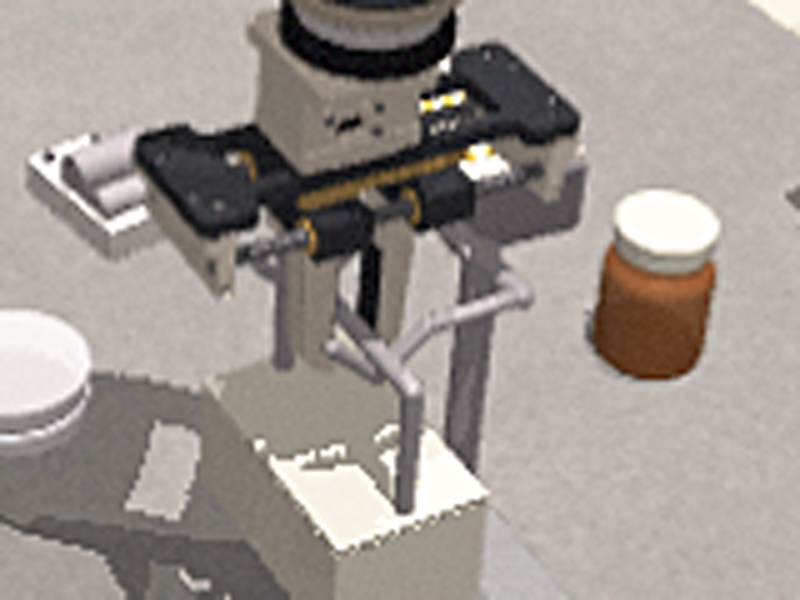

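The bar stays in both Vs with the jaws open. I'm rising clear, checking, then measuring the stud and gauge.

```bash
python3 -m creep '[[30,0,-15,0,0],[30,0,-30,0,0],[30,0,-35,0,0],[40,0,-35,0,0],[50,-30,-10,0,-6]]'
python3 -m creep '[[60,-36,0,0,-7.15],[60,-36,0,0,-7.15],[60,-36,0,0,-7.15],[60,-36,0,0,-7.15],[60,-36,0,0,-7.15]]'
python3 - <<'E'
from h import *
st()
a=crop("side",280,180,440,300,5,"pics/s8.png")
b=imaging.capture("top")[:,:,::-1]
crop(0,280,160,510,270,3,"pics/t8.png",b)
cv2.imwrite("pics/s8f.png",a);cv2.imwrite("pics/t8f.png",b)
E
```

```text
time: 7.68
ee_pos: [468.5, -314.8, 300.0]
tcp_rot: [-1.237, 1.158, -1.171]
force: [1.4, 0.7, 0.4]
width: 0.42
time: 8.1
ee_pos: [412.2, -141.1, 294.8]
tcp_rot: [-1.46, 0.683, -0.684]
force: [0.3, 0.3, 0.8]
width: 0.645
t8.10 p[ 412.2 -141.1  294.8] bear0.695 tilt0.000 w60.0 F[0.3 0.3 0.8] q6 -1.13
```

View pics/s8.png

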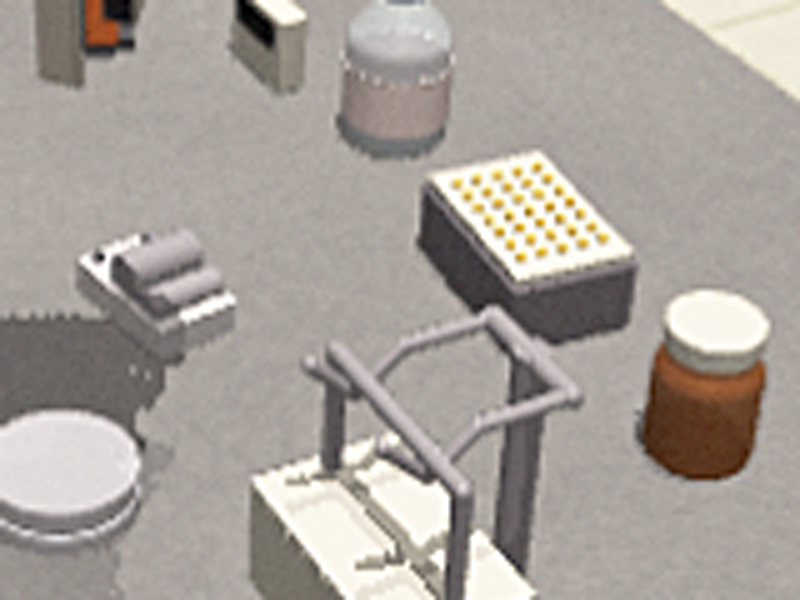

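View pics/t8.png

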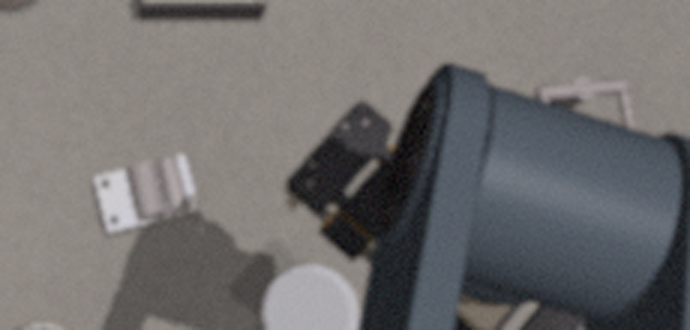

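Run:
```python
from h import *
np.set_printoptions(precision=1,suppress=True)
t=cv2.imread("pics/t8f.png");crop(0,300,200,360,245,12,"pics/t9.png",t)
s=cv2.imread("pics/s8f.png");crop(0,290,215,335,255,16,"pics/s9.png",s)
```

```text
(no output)
```

View pics/t9.png

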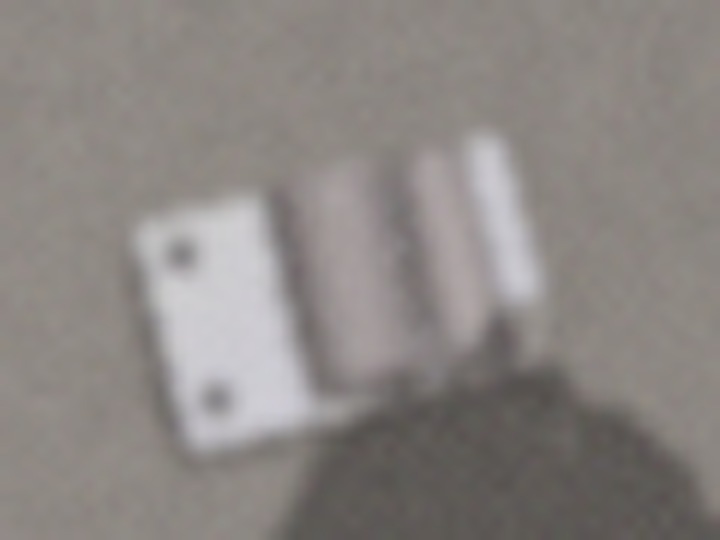

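View pics/s9.png

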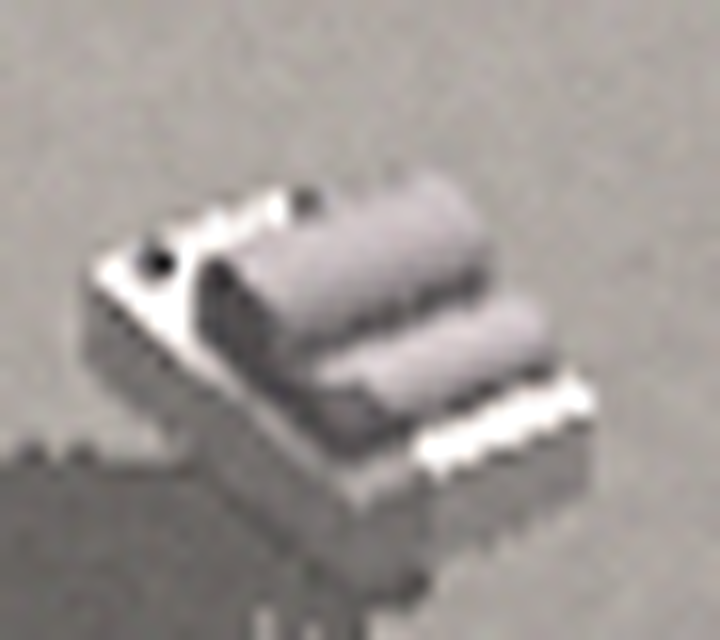

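Run:
```python
from h import *
np.set_printoptions(precision=1,suppress=True)
T=lambda u,v:(300+u/12,200+v/12)
S=lambda u,v:(290+u/16,215+v/16)
tc=[plane("top",T(*a),24) for a in [(135,225),(495,130),(540,300),(188,450)]]
print(np.array(tc),np.mean(tc,0))
sc=[plane("side",S(*a),24) for a in [(90,275),(365,505),(595,390)]];print(np.array(sc),(sc[0]+sc[2])/2)
print("crest top",[plane("top",T(*a),45) for a in [(335,180),(375,380)]])
print("crest side",[plane("side",S(*a),50) for a in [(230,262),(440,175)]])
print("tri crest ends",tri(S(230,262),T(372,385)),tri(S(440,175),T(332,178)))
```

```text
[[550.   60.4  24. ]
 [562.6 -27.7  24. ]
 [520.5 -32.8  24. ]
 [495.   54.3  24. ]] [532.   13.6  24. ]
[[494.9  46.5  24. ]
 [507.9 -41.8  24. ]
 [562.9 -29.7  24. ]] [528.9   8.4  24. ]
crest top [array([551. ,  12.8,  45. ]), array([503.1,   9.6,  45. ])]
crest side [array([504. ,   5.4,  50. ]), array([552.3,  12.9,  50. ])]
tri crest ends (array([503.8,   9.7,  46.8]), np.float64(4.340887435910715)) (array([551.5,  13.4,  49.7]), np.float64(1.8529058510037275))
```

Run:
```python
from h import *
t=cv2.imread("pics/t8f.png");crop(0,180,210,250,255,11,"pics/t10.png",t)
s=cv2.imread("pics/side0.png");crop(0,255,140,290,210,8,"pics/s10.png",s)
```

```text
(no output)
```

View pics/t10.png

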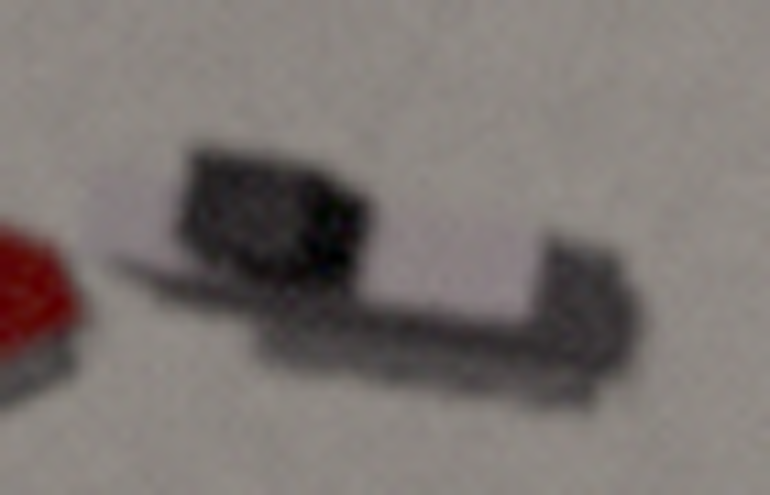

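View pics/s10.png

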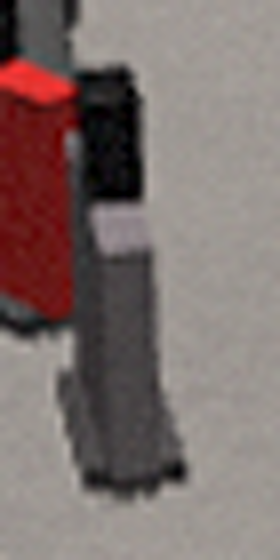

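Run:
```python
from h import *
np.set_printoptions(precision=1,suppress=True)
T=lambda u,v:(180+u/11,210+v/11)
S=lambda u,v:(255+u/8,140+v/8)
print("handle",np.array([plane("top",T(*a),174) for a in [(190,150),(180,240),(300,268),(318,170)]]))
print("case",np.array([plane("top",T(*a),122) for a in [(88,172),(90,258),(530,320),(545,222)]]))
print("foot -x edge",np.array([plane("top",T(*a),6) for a in [(258,350),(595,400)]]))
print("tri",tri(S(78,72),T(180,240)) ,tri(S(108,85),T(300,268)),tri(S(92,205),T(372,300)) ,tri(S(150,250),T(545,222)),tri(S(105,255),T(530,320)))
print("side foot",[plane("side",S(*a),0) for a in [(88,485),(185,475)]], "end case top",[plane("side",S(*a),122) for a in [(102,252),(152,248)]])
st((526,320,240))
```

```text
handle [[542.7 340.4 174. ]
 [522.7 343.6 174. ]
 [513.2 317.  174. ]
 [534.8 311.8 174. ]]
case [[551.4 381.4 122. ]
 [530.8 381.9 122. ]
 [504.  278.7 122. ]
 [526.7 273.6 122. ]]
foot -x edge [[523.1 377.9   6. ]
 [499.7 289.9   6. ]]
tri (array([524.4, 344.7, 169.7]), np.float64(2.041586597353425)) (array([519. , 313.8, 177.6]), np.float64(13.506714149409504)) (array([515. , 314.7, 122.5]), np.float64(4.227840190702256)) (array([526.9, 274.8, 117.7]), np.float64(1.3047630545799853)) (array([506.1, 279.1, 117.9]), np.float64(3.0149251743318133))
side foot [array([501. , 292.7,   0. ]), array([541.9, 281.4,   0. ])] end case top [array([504.7, 274.8, 122. ]), array([524.5, 268.7, 122. ])]
t8.20 p[ 410.9 -139.7  295.3] bear0.696 tilt0.000 w59.9 F[ 1.3 -0.2 -0.2] q6 -1.13
tool shift [-278.9   55.5  383.1] rows 12.0
```

The cover hangs level on both prongs: bar ends at crop (335,350) and (460,490), crossing the Vs at (350,385) and (425,465). The gauge's back is turned to the cameras, so I'll have to turn it 180°. I'm going to the gauge at (528,328), yaw -0.245.

```bash
python3 -m creep '[[60,-21.5,3,30,0],[60,-21.5,3,30,0],[60,-21.5,3,30,0],[60,-21.5,3,30,0],[60,-21.5,3,30,0]]'
python3 -m creep '[[60,-21.5,3,30,0],[60,-21.5,3,30,0],[60,-21.5,3,30,0],[60,-21.5,3,30,0],[60,-21.5,3,30,0]]'
python3 -m creep '[[60,-21.5,3,30,0],[60,-21.5,3,30,0],[60,-21.5,3,30,0],[60,0,0,0,-7],[60,0,0,0,-7]]'
python3 -m creep '[[60,0,0,0,-7],[60,0,0,0,-7],[60,0,0,0,-7],[60,0,0,0,-7],[60,0,0,0,-7]]'
python3 -m creep '[[60,0,0,0,-7],[60,0,0,0,-7],[60,0,0,0,-7],[60,0,0,0,-7],[60,0,0,0,-7]]'
python3 -m creep '[[60,0,0,0,-7],[60,0,0,0,-7],[60,0,0,0,-7],[60,0,0,0,-7],[60,0,0,0,-7]]'
python3 - <<'E'
from h import *
st((528.3,328.5,131),2.897)
im=crop("side",210,90,330,220,5,"pics/s11.png")
im=crop("top",150,180,280,270,6,"pics/t11.png")
E
```

```text
time: 8.62
ee_pos: [460.8, 37.1, 280.1]
tcp_rot: [-1.458, 0.689, -0.69]
force: [0.7, 0.0, 0.3]
width: 0.646
time: 9.03
ee_pos: [508.3, 215.8, 264.8]
tcp_rot: [-1.458, 0.689, -0.69]
force: [0.7, -0.4, 0.1]
width: 0.646
time: 9.45
ee_pos: [536.5, 322.6, 254.7]
tcp_rot: [-1.514, 0.495, -0.494]
force: [0.2, -0.5, 1.3]
width: 0.645
time: 9.87
ee_pos: [536.7, 320.9, 255.7]
tcp_rot: [-1.571, 0.017, -0.017]
force: [0.4, -0.8, -0.4]
width: 0.647
time: 10.28
ee_pos: [536.7, 320.8, 255.7]
tcp_rot: [-1.521, -0.461, 0.461]
force: [0.1, 0.6, 0.5]
width: 0.643
time: 10.7
ee_pos: [536.7, 320.8, 255.7]
tcp_rot: [-1.362, -0.932, 0.932]
force: [-0.2, -0.1, 0.4]
width: 0.646
t10.70 p[536.7 320.8 255.7] bear2.771 tilt0.000 w60.1 F[-0.2 -0.1  0.4] q6 -2.31
tool shift [  4.1 124.7  10.6] rows 4.0
twist deg -7.24
```

View pics/s11.png

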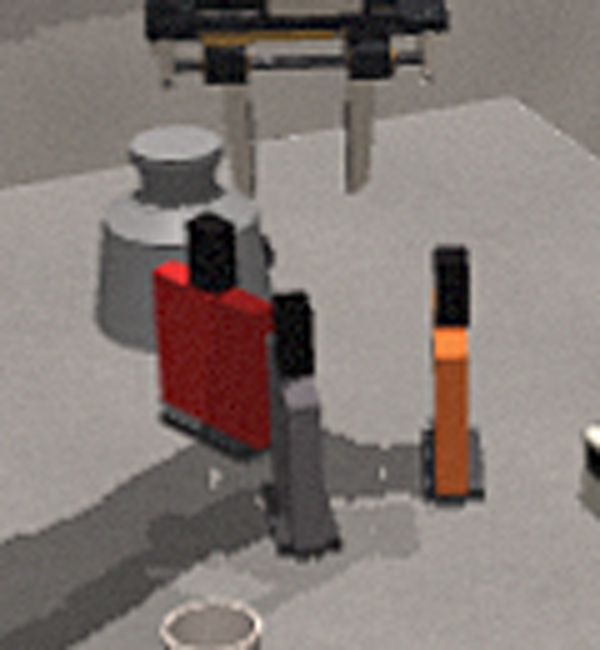

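The fingers straddle the handle in this view: handle at crop (293,335), finger tips at (245,190) and (357,190).

```bash
python3 -m creep '[[60,0,15,0,-7.15]]'
python3 - <<'E'
from h import *
st((528.3,328.5,131),2.897)
E
```

```text
time: 10.88
ee_pos: [537.5, 321.4, 243.3]
tcp_rot: [-1.321, -1.02, 1.013]
force: [-0.0, -0.5, 0.2]
width: 0.644
t10.88 p[537.5 321.4 243.3] bear2.883 tilt0.000 w59.9 F[-0.  -0.5  0.2] q6 -2.42
tool shift [  4.2 112.2  11.1] rows 3.0
twist deg -0.79
```

```bash
python3 -m creep '[[60,4,5,10.5,0],[60,0,25,0,0],[60,0,25,0,0],[60,0,25,0,0],[60,0,20,0,0]]'
python3 -m creep '[[60,0,8,0,0],[60,0,0,0,0]]'
python3 - <<'E'
from h import *
st((528.3,328.5,131),2.897)
im=crop("side",210,90,330,220,5,"pics/s12.png")
E
```

```text
time: 11.3
ee_pos: [525.9, 327.6, 139.2]
tcp_rot: [-1.32, -1.015, 1.018]
force: [0.6, -0.1, -0.3]
width: 0.641
time: 11.47
ee_pos: [525.8, 327.3, 131.3]
tcp_rot: [-1.319, -1.016, 1.022]
force: [0.0, 0.7, 0.0]
width: 0.641
t11.47 p[525.8 327.3 131.3] bear2.886 tilt0.000 w59.6 F[0.  0.7 0. ] q6 -2.40
tool shift [ 1.8  0.3 -2.1] rows 1.0
twist deg -0.64
```

View pics/s12.png

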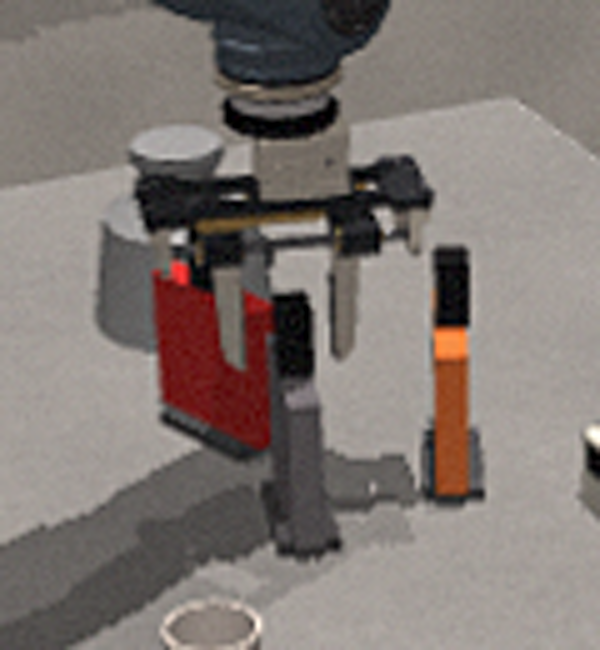

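The fingers sit either side of the handle, at crop (235,340) and (343,340), with the handle at (293,335). I'm closing.

```bash
python3 -m creep '[[40,1.8,0,-2,0],[30,0,0,0,0],[20,0,0,0,0],[15,0,0,0,0],[15,0,0,0,0]]' 18
python3 -m creep '[[15,0,0,0,0],[15,0,0,0,0],[15,0,0,0,0]]'
python3 - <<'E'
from h import *
st()
E
python3 -m creep '[[15,0,-8,0,0],[15,0,-15,0,0],[15,0,-20,0,0],[15,0,-25,0,0],[15,0,-25,0,0]]'
python3 - <<'E'
from h import *
st()
im=crop("side",210,70,330,200,5,"pics/s13.png")
E
```

```text
time: 11.93
ee_pos: [529.5, 328.7, 133.6]
tcp_rot: [-1.318, -1.023, 1.021]
force: [-0.6, 0.8, 0.4]
width: 0.339
time: 12.18
ee_pos: [529.4, 328.6, 133.3]
tcp_rot: [-1.318, -1.022, 1.022]
force: [0.3, -0.2, 2.4]
width: 0.26
t12.18 p[529.4 328.6 133.3] bear2.890 tilt0.000 w24.1 F[ 0.3 -0.2  2.4] q6 -2.41
time: 12.6
ee_pos: [528.8, 328.4, 226.9]
tcp_rot: [-1.317, -1.021, 1.024]
force: [0.6, -0.6, -3.7]
width: 0.261
t12.60 p[528.8 328.4 226.9] bear2.890 tilt0.000 w24.2 F[ 0.6 -0.6 -3.7] q6 -2.41
```

View pics/s13.png

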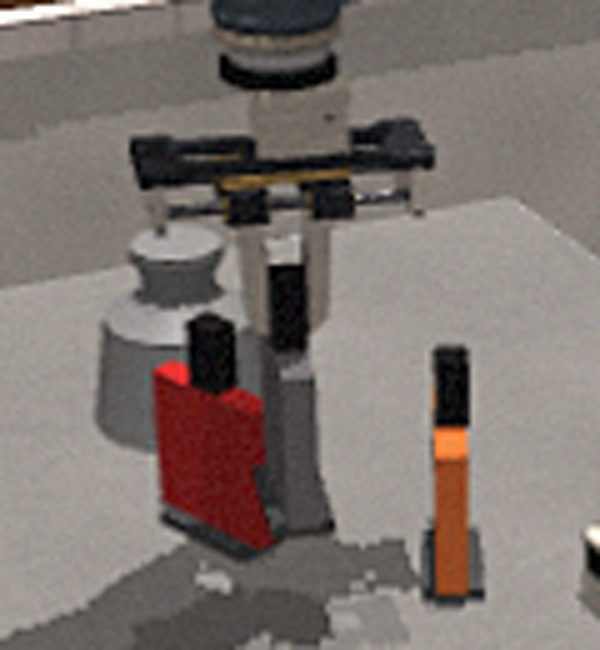

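The gauge is lifted upright (handle at crop (290,300)), and red and orange haven't moved. I'm moving away from its neighbours and turning the dial to the side camera.

```bash
python3 -m creep '[[15,-8,-8,-2,0],[15,-20,-10,-4,0],[15,-28,-10,-4,0],[15,-30,-8,-4,0],[15,-30,-4,-4,0]]' 
python3 -m creep '[[15,-25,0,-4,0],[15,-18,0,-2,0],[15,-8,0,0,2],[15,0,0,0,5],[15,0,0,0,7]]' 
python3 -m creep '[[15,0,0,0,7],[15,0,0,0,7],[15,0,0,0,7],[15,0,0,0,7],[15,0,0,0,7]]' 
python3 -m creep '[[15,0,0,0,7],[15,0,0,0,7],[15,0,0,0,7],[15,0,0,0,7],[15,0,0,0,7]]' 
python3 -m creep '[[15,0,0,0,7],[15,0,0,0,7],[15,0,0,0,7],[15,0,0,0,7],[15,0,0,0,7]]' 
python3 -m creep '[[15,0,0,0,7],[15,0,0,0,7],[15,0,0,0,7],[15,0,0,0,7],[15,0,0,0,3]]'
python3 - <<'E'
from h import *
st((528.5,11,210),.13)
im=crop("side",210,70,370,210,5,"pics/s14.png")
E
```

```text
time: 13.07
ee_pos: [517.2, 210.2, 265.8]
tcp_rot: [-1.317, -1.022, 1.024]
force: [0.9, 0.0, -2.9]
width: 0.259
time: 13.48
ee_pos: [510.6, 160.4, 265.4]
tcp_rot: [-1.405, -0.831, 0.833]
force: [0.6, 0.4, -3.7]
width: 0.255
time: 13.9
ee_pos: [510.6, 161.1, 265.2]
tcp_rot: [-1.541, -0.357, 0.36]
force: [-0.4, 0.2, -3.9]
width: 0.254
time: 14.32
ee_pos: [510.5, 161.1, 265.2]
tcp_rot: [-1.568, 0.122, -0.12]
force: [0.2, 0.7, -3.0]
width: 0.258
time: 14.73
ee_pos: [510.5, 161.1, 265.2]
tcp_rot: [-1.488, 0.599, -0.597]
force: [0.4, 0.0, -3.5]
width: 0.256
time: 15.15
ee_pos: [510.6, 161.1, 265.2]
tcp_rot: [-1.324, 1.014, -1.012]
force: [0.3, -0.2, -2.8]
width: 0.255
t15.15 p[510.6 161.1 265.2] bear0.264 tilt0.000 w23.7 F[ 0.3 -0.2 -2.8] q6 -0.05
tool shift [149.6  55.2 -21.7] rows 4.0
twist deg 7.67
```

View pics/s14.png

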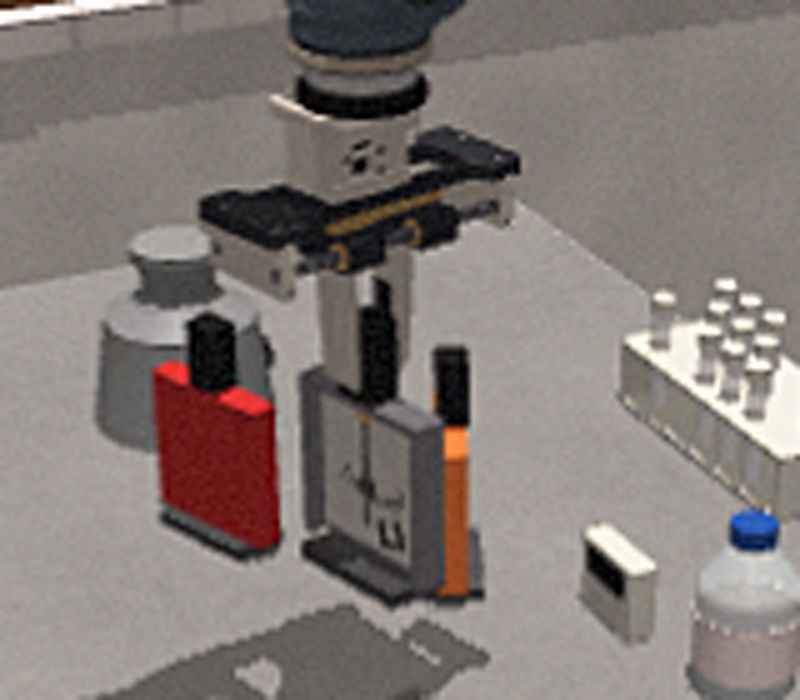

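The white dial now faces the camera. The pointer runs plumb from crop (363,415) to (367,520), and the U-mark is at about (392,538). I'm zooming in to measure the mark.

Run:
```python
from h import *
im=crop("side",265,140,305,195,14,"pics/s15.png"); cv2.imwrite("pics/s15f.png",im)
st()
```

```text
t15.25 p[510.6 161.1 265.3] bear0.271 tilt0.000 w23.7 F[ 0.4 -0.2 -2.6] q6 -0.05
```

View pics/s15.png

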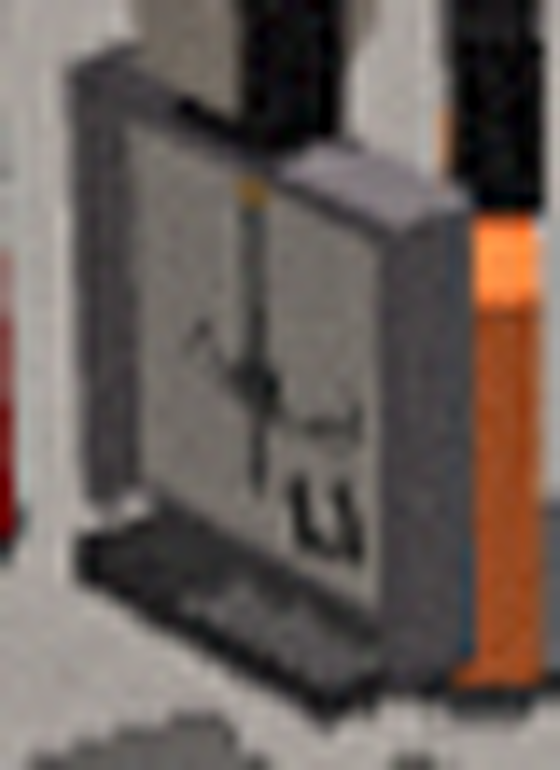

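```bash
cat >> h.py <<'E'
def dial(uvs,p,b,off=11):
    # gauge x = -tool z ; returns (gy,z) on the dial plane
    gx=np.array([-np.cos(b),-np.sin(b),0]);gy=np.array([-gx[1],gx[0],0])
    o0=np.array(p)+off*gx
    out=[]
    for uv in uvs:
        o,d=ray("side",uv);q=o+d*((o0-o)@gx)/(d@gx);out.append(((q-o0)@gy,q[2]))
    return np.array(out)
E
python3 - <<'E'
from h import *
T=lambda u,v:(265+(u+.5)/14-.5,140+(v+.5)/14-.5)
q=dial([T(*a) for a in [(253,188),(260,490),(302,500),(350,518),(328,510),(100,500),(390,690)]],[510.6,161.1,265.3],.267)
print(q.round(1))
for r in q[1:5]: d=r-q[0];print(np.hypot(*d),np.arctan2(d[0],-d[1]))
E
```

```text
[[ 11.1 246.5]
 [ 11.1 173.2]
 [ 25.3 176.5]
 [ 41.3 178.6]
 [ 34.  177.6]
 [-45.6 147.6]
 [ 53.8 141.2]]
73.27912364844929 0.000784869811579564
71.40319080278115 0.20152966917238796
74.29942968442703 0.4198479337707211
72.60648821054794 0.32209015738932184
```

```bash
python3 -m creep '[[15,0,0,0,4],[15,8,4,-1,3.6],[15,18,6,-1,0],[15,28,8,-1,0],[15,30,8,0,0]]' 
python3 -m creep '[[15,28,8,0,0],[15,20,8,0,0],[15,8,4,0,0],[15,2,0,0,0],[15,0,0,0,0]]'
python3 - <<'E'
from h import *
st((528.5,13,200),.13)
im=crop("side",250,110,370,250,5,"pics/s16.png")
im=crop("top",270,150,400,250,6,"pics/t16.png")
E
```

```text
time: 15.67
ee_pos: [519.9, 77.1, 239.4]
tcp_rot: [-1.274, 1.104, -1.103]
force: [1.1, -0.9, -2.7]
width: 0.261
time: 16.08
ee_pos: [528.3, 20.2, 220.0]
tcp_rot: [-1.272, 1.106, -1.105]
force: [-0.5, -0.4, -2.9]
width: 0.258
t16.08 p[528.3  20.2 220. ] bear0.140 tilt0.000 w24.0 F[-0.5 -0.4 -2.9] q6 -0.19
tool shift [ 7.1 20.  -0.8] rows 1.0
twist deg 0.57
```

View pics/s16.png

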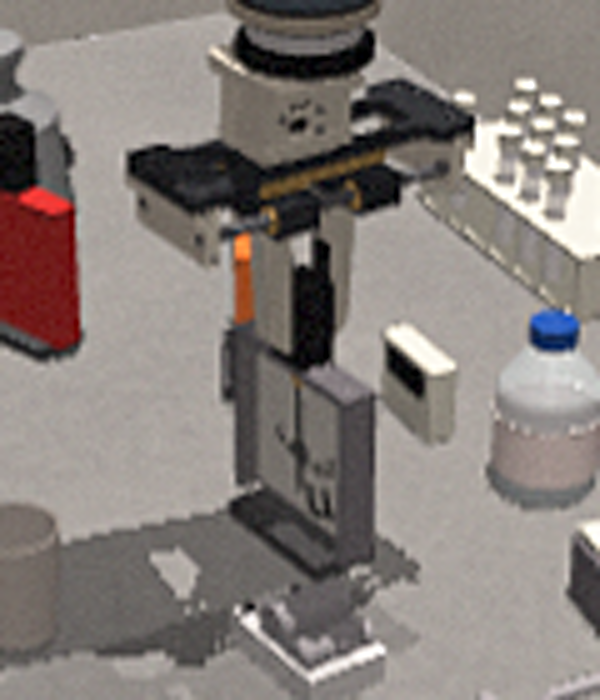

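View pics/t16.png

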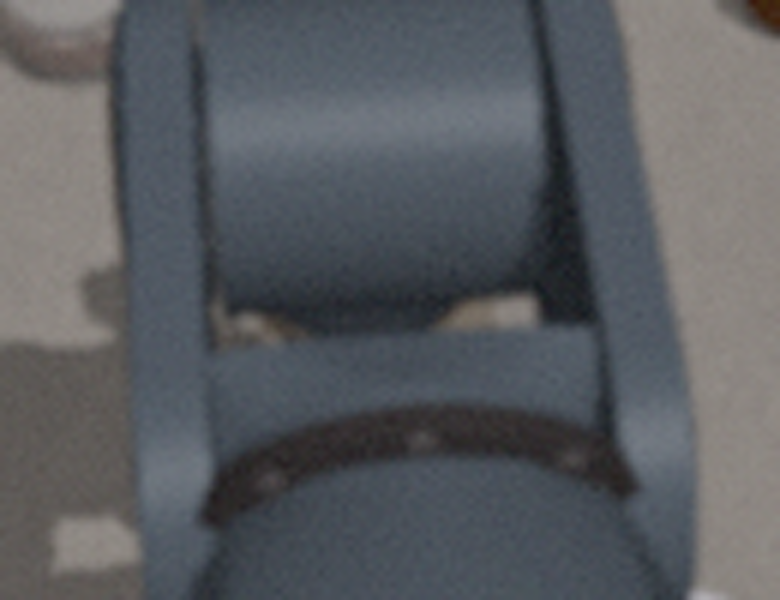

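The gauge is above the stud with the foot's front edge from crop (232,508) to (318,575), and the stud crest is visible below at about (310,605). I'm checking the foot centre against TCP.

Run:
```python
from h import *
np.set_printoptions(precision=1,suppress=True)
T=lambda u,v:(250+(u+.5)/5-.5,110+(v+.5)/5-.5)
b=.14;gx=-np.array([np.cos(b),np.sin(b)]);gy=np.array([-gx[1],gx[0]]);p=np.array([528.3,20.2])
for uv in [(232,508),(318,575)]:
    q=plane("side",T(*uv),86.7);print(q,(q[:2]-p)@gx,(q[:2]-p)@gy)
```

```text
[505.7  64.8  86.7] 16.197840692282256 -47.290308268559706
[518.7 -22.2  86.7] 15.39081901728519 40.62929388922516
```

```bash
python3 -m creep '[[15,6,6,0,0.6],[15,6,8,-1,0],[15,0,8,0,0],[15,0,6,0,0],[15,0,3,0,0]]' 
python3 -m creep '[[15,0,1,0,0],[15,0,0,0,0],[15,0,0,0,0]]'
python3 - <<'E'
from h import *
st((529,8.5,183.3),.13)
im=crop("side",250,110,370,250,5,"pics/s17.png")
E
```

```text
time: 16.6
ee_pos: [528.5, 8.0, 187.7]
tcp_rot: [-1.269, 1.115, -1.112]
force: [-0.7, 0.6, -4.0]
width: 0.256
time: 16.85
ee_pos: [529.2, 8.0, 188.3]
tcp_rot: [-1.267, 1.113, -1.113]
force: [0.4, 0.9, -3.6]
width: 0.255
t16.85 p[529.2   8.  188.3] bear0.130 tilt0.000 w23.7 F[ 0.4  0.9 -3.6] q6 -0.20
tool shift [-0.5  5.  -0.1] rows 1.0
twist deg -0.03
```

View pics/s17.png

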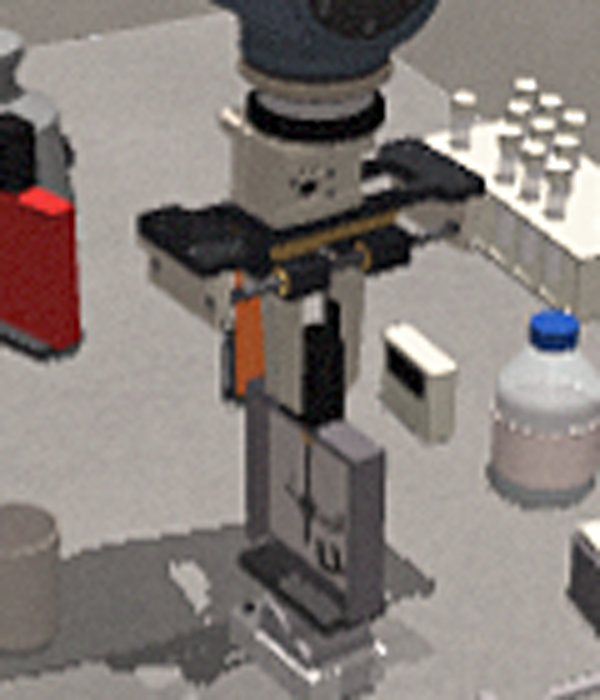

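Foot just above the crest, around crop (300,600). I'm lowering in 1 mm steps and watching the force.

```bash
for i in 1 2 3 ; do python3 -m creep '[[15,0,1.5,0,0],[15,0,0,0,0],[15,0,0,0,0]]' | grep -E "ee_pos|force"; done
```

```text
ee_pos: [529.0, 7.9, 186.7]
force: [0.0, 0.1, -4.0]
ee_pos: [529.0, 7.9, 185.1]
force: [0.5, 0.6, -3.3]
ee_pos: [529.0, 7.9, 183.6]
force: [-1.2, 0.8, -3.3]
```

```bash
for i in 1 2 ; do python3 -m creep '[[15,0,1,0,0],[15,0,0,0,0],[15,0,0,0,0]]' | grep -E "ee_pos|force"; done
```

```text
ee_pos: [529.2, 7.9, 183.3]
force: [-2.9, -0.2, 5.9]
ee_pos: [529.6, 7.7, 183.2]
force: [-3.8, -0.2, 13.6]
```

Contact is at z=183.3, as expected for a 50 mm crest. I'm easing the push and then rocking toward gauge +y (tool +x), pivoting in the pads.

```bash
python3 -m creep '[[15,0,-1,0,0],[15,4,0,0,0],[15,5,0.3,0,0],[15,6,0.4,0,0],[15,0,0,0,0]]' 14
python3 - <<'E'
from h import *
st()
im=crop("side",250,110,370,250,5,"pics/s18.png")
E
```

```text
time: 18.57
ee_pos: [531.2, -8.0, 181.8]
tcp_rot: [-1.267, 1.114, -1.114]
force: [-1.8, -0.7, 2.7]
width: 0.259
t18.57 p[531.2  -8.  181.8] bear0.129 tilt0.000 w24.1 F[-1.8 -0.7  2.7] q6 -0.23
```

View pics/s18.png

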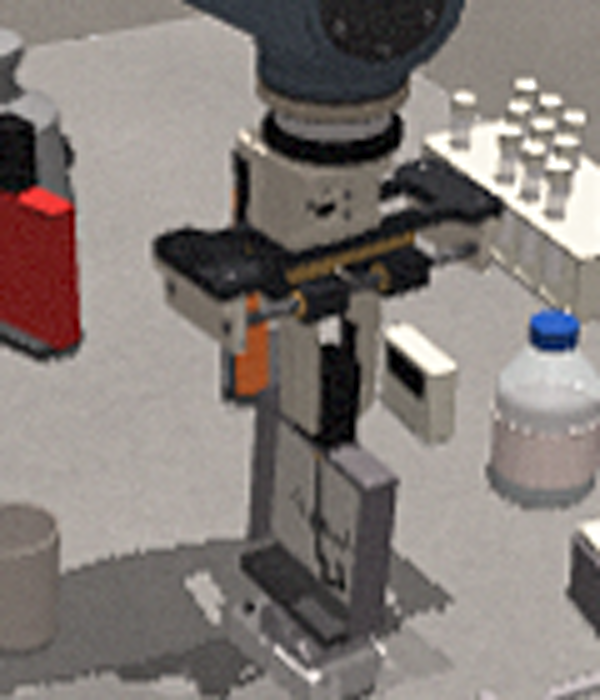

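The gauge is pivoting in the pads with its foot on the crest. The pointer tip at crop (318,560) is now near the left tab of the mark (325,575). Continuing.

```bash
python3 -m creep '[[15,5,0.5,0,0],[15,5,0.7,0,0],[15,5,0.9,0,0],[15,0,0,0,0]]' 14
python3 - <<'E'
from h import *
st()
E
python3 -m creep '[[15,4,0.8,0,0],[15,4,0.9,0,0],[15,2,0.4,0,0],[15,0,0,0,0],[15,0,0,0,0]]' 14
python3 - <<'E'
from h import *
st()
im=crop("side",250,110,370,250,5,"pics/s19.png")
crop(0,295,180,345,245,12,"pics/s19z.png",im)
E
```

```text
time: 18.95
ee_pos: [533.0, -22.7, 179.5]
tcp_rot: [-1.267, 1.114, -1.114]
force: [0.2, -0.3, -0.5]
width: 0.256
t18.95 p[533.  -22.7 179.5] bear0.129 tilt0.000 w23.8 F[ 0.2 -0.3 -0.5] q6 -0.26
time: 19.37
ee_pos: [534.2, -32.1, 177.6]
tcp_rot: [-1.268, 1.113, -1.114]
force: [0.1, -1.2, -2.4]
width: 0.258
t19.37 p[534.2 -32.1 177.6] bear0.129 tilt0.000 w24.0 F[ 0.1 -1.2 -2.4] q6 -0.28
```

View pics/s19z.png

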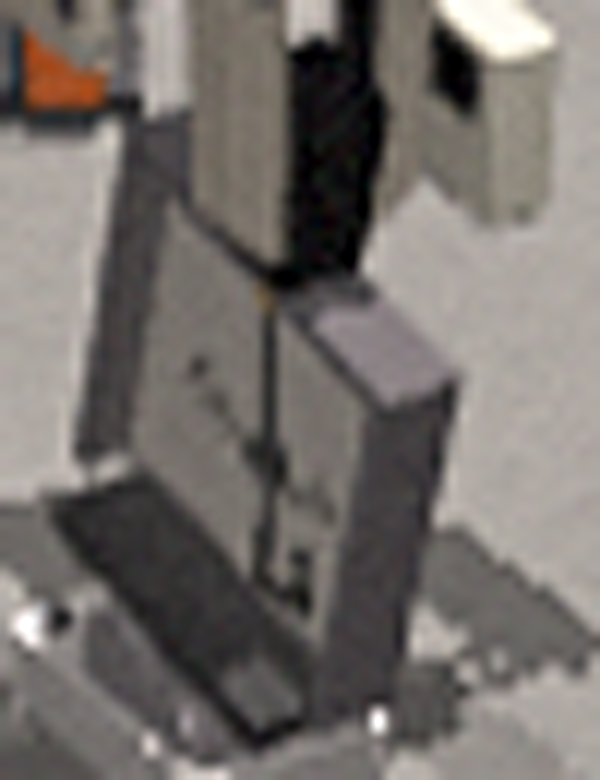

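The pointer (tip at zoom (265,575)) is at the left tab, with the other tab at (300,590). A few mm more rocking and slightly more push are needed.

```bash
python3 -m creep '[[15,2,1,0,0],[15,2,1,0,0],[15,2,1,0,0],[15,0,0,0,0],[15,0,0,0,0]]' 14
python3 - <<'E'
from h import *
st()
im=crop("side",250,110,370,250,5,"pics/s20.png")
crop(0,295,180,345,245,12,"pics/s20z.png",im)
E
```

```text
time: 19.83
ee_pos: [535.2, -38.2, 175.4]
tcp_rot: [-1.268, 1.112, -1.114]
force: [-1.3, -2.7, 6.1]
width: 0.26
t19.83 p[535.2 -38.2 175.4] bear0.129 tilt0.000 w24.2 F[-1.3 -2.7  6.1] q6 -0.29
```

View pics/s20z.png

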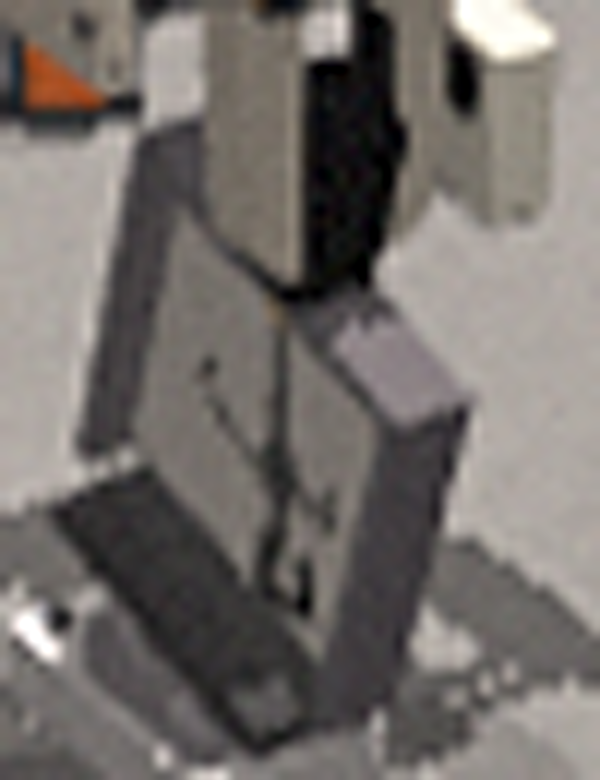

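Run:
```python
from h import *
im=crop("side",300,215,330,240,24,"pics/s21.png")
T=lambda u,v:(295+(u+.5)/12-.5,180+(v+.5)/12-.5)
p=[535.2,-38.2,175.4]
q=dial([T(*a) for a in [(277,315),(283,490),(267,580),(302,595),(285,603)]],p,.129,5);print(q.round(1))
for r in q[1:]: d=r-q[0];print(np.hypot(*d),np.arctan2(d[0],-d[1]))
# plumb tip pixel
b=.129;gx=np.array([-np.cos(b),-np.sin(b),0]);gy=np.array([-gx[1],gx[0],0])
tip=np.array(p)+5*gx+gy*q[0,0];tip[2]=q[0,1]-75
uv=proj("side",[tip])[0];print(uv,(uv-[295,180])*12,(uv-[300,215])*24)
st()
```

```text
[[-10.6 151.9]
 [ -6.9 104.2]
 [-12.7  74.5]
 [  1.7  78.4]
 [ -5.1  72.1]]
47.87365621940137 0.07818093289711109
77.41032103402922 -0.0276460003617906
74.51260515833869 0.16611161844904723
80.00214478628517 0.0681690116467345
[317.22949971 227.54987757] [266.7539965  570.59853084] [413.50799301 301.19706168]
t19.93 p[535.2 -38.2 175.4] bear0.130 tilt0.000 w23.8 F[-2.1 -3.1  6.4] q6 -0.29
```

View pics/s21.png

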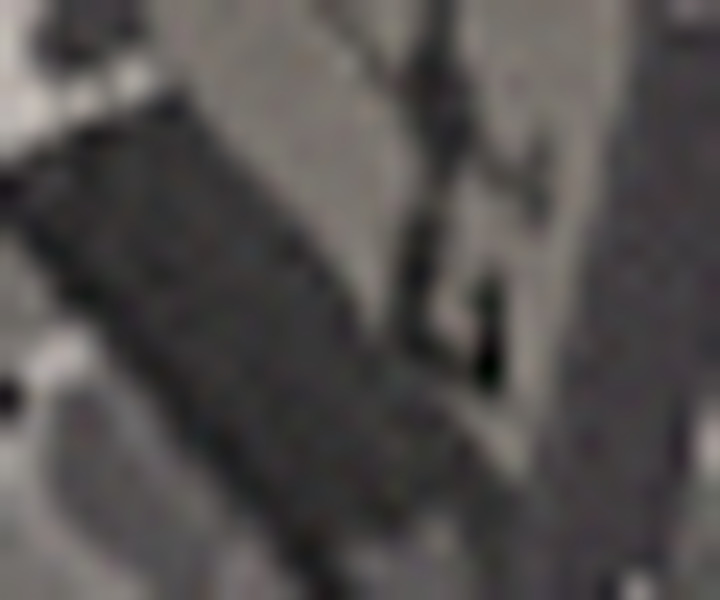

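In the zoom the left tab is at (415,270) and the right tab at (490,325), with the pointer coming down at (430,190) onto the left tab. I'm rocking a bit more and letting it settle.

```bash
python3 -m creep '[[15,2,0.5,0,0],[15,2,0.5,0,0],[15,1,0.3,0,0],[15,0,0,0,0],[15,0,0,0,0]]' 14
python3 -m creep '[[15,0,0,0,0],[15,0,0,0,0],[15,0,0,0,0],[15,0,0,0,0],[15,0,0,0,0]]' 14
python3 - <<'E'
from h import *
st()
im=imaging.capture("side")[:,:,::-1].astype(float)
for i in range(5): im=im+imaging.capture("side")[:,:,::-1]
im=(im/6).astype(np.uint8);cv2.imwrite("pics/s22f.png",im)
crop(0,300,195,335,240,16,"pics/s22.png",im)
E
```

```text
time: 20.35
ee_pos: [535.7, -43.0, 173.6]
tcp_rot: [-1.268, 1.113, -1.114]
force: [-1.4, -1.6, 4.8]
width: 0.257
time: 20.77
ee_pos: [535.8, -43.0, 173.6]
tcp_rot: [-1.268, 1.113, -1.114]
force: [-1.4, -2.0, 5.0]
width: 0.257
t20.77 p[535.8 -43.  173.6] bear0.129 tilt0.000 w23.9 F[-1.4 -2.   5. ] q6 -0.30
```

View pics/s22.png

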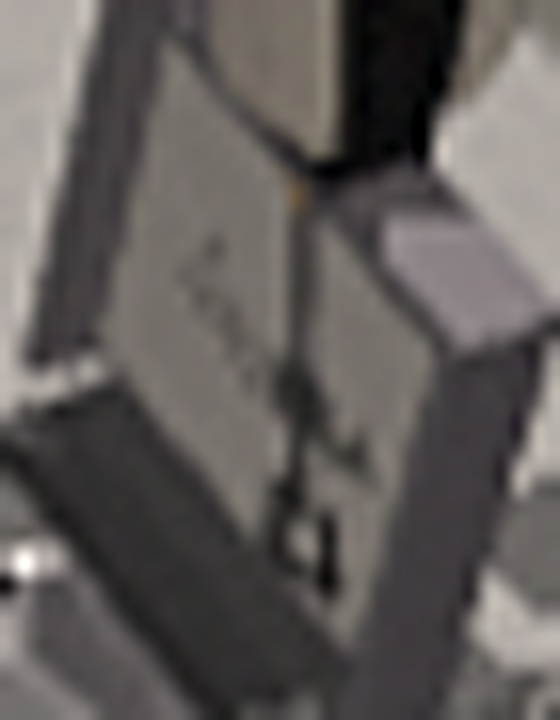

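Run:
```python
from h import *
T=lambda u,v:(300+(u+.5)/16-.5,195+(v+.5)/16-.5)
q=dial([T(*a) for a in [(297,195),(293,480),(281,520),(326,545),(304,533)]],[535.8,-43.,173.6],.129,5);print(q.round(1))
for r in q[1:]: d=r-q[0];print(np.hypot(*d),np.arctan2(d[0],-d[1]))
im=cv2.imread("pics/s22f.png")
c=im[220:236,312:326].min(2);print(c)
```

```text
[[-13.1 150. ]
 [-12.6  89.1]
 [-16.1  78.4]
 [ -2.2  80.8]
 [ -9.   79.6]]
60.89862507762673 0.0068183696092348235
71.74820889438753 -0.04255864954790802
70.05288873145128 0.15612991877732843
70.57730284902556 0.058161451629223294
[[107 108 108 110 102  66  41  38  73 109 108 108 109 113]
 [109 109 108 107 111 101  50  41  70 111  99 107 110 109]
 [112 107 108 107 111 120  54  64  63  90  74 107 112  94]
 [ 99 112 108 108 109 116  52  95  77  56  56 108 116  81]
 [ 73 106 109 110 102  95  43  91 101  86  69  97 115  79]
 [ 52  85 110 114  91  41  36  92 114 112  98  95 109  72]
 [ 50  58 101 115  86  43  33  82  94 108 109 112  95  67]
 [ 53  49  69 107  74  41  65  77  46 108 110 109  81  63]
 [ 53  54  48  78  62  38 104 110  25 106 111 109  73  62]
 [ 55  56  54  56  53  34  85 113  32 108 114 104  70  59]
 [ 50  54  52  51  56  45  40  68  18  97 110  92  67  60]
 [ 48  51  55  55  53  58  71  63  14  80 111  78  63  60]
 [ 48  49  54  53  51  53  64  94  60  97 110  71  61  60]
 [ 49  46  50  54  53  55  49  77  89 114  95  67  58  60]
 [ 46  47  50  52  52  52  52  49  76 104  81  64  61  57]
 [ 46  45  47  47  51  53  52  50  52  79  74  65  59  58]]
```

The pointer is plumb and about 0.058 rad short of the gap's middle, so about 8 mm more.

```bash
python3 -m creep '[[15,2,0.5,0,0],[15,2,0.7,0,0],[15,2,0.7,0,0],[15,2,0.7,0,0],[15,0,0,0,0]]' 14
python3 -m creep '[[15,0,0,0,0],[15,0,0,0,0],[15,0,0,0,0],[15,0,0,0,0],[15,0,0,0,0]]' 14
python3 -m creep '[[15,0,0,0,0],[15,0,0,0,0],[15,0,0,0,0],[15,0,0,0,0],[15,0,0,0,0]]' 14
python3 - <<'E'
from h import *
st()
im=imaging.capture("side")[:,:,::-1].astype(float)
for i in range(7): im=im+imaging.capture("side")[:,:,::-1]
im=(im/8).astype(np.uint8);cv2.imwrite("pics/s23f.png",im)
crop(0,300,195,335,240,16,"pics/s23.png",im)
print(im[220:236,312:326].min(2))
E
```

```text
time: 21.48
ee_pos: [536.7, -51.0, 170.6]
tcp_rot: [-1.268, 1.114, -1.113]
force: [-0.4, -1.1, 1.8]
width: 0.254
time: 21.9
ee_pos: [536.6, -50.7, 170.7]
tcp_rot: [-1.268, 1.113, -1.113]
force: [0.9, -1.7, -2.4]
width: 0.256
time: 22.32
ee_pos: [536.6, -50.5, 170.7]
tcp_rot: [-1.268, 1.114, -1.113]
force: [0.6, -0.7, -2.6]
width: 0.256
t22.32 p[536.6 -50.5 170.7] bear0.129 tilt0.000 w23.8 F[ 0.6 -0.7 -2.6] q6 -0.31
[[108 108 109 107 112  92  47  39  64 103 110 109 108 109]
 [109 108 107 107 110 118  56  42  39  84 108 110 108 110]
 [111 109 109 106 108 116  68  44  38  82 102 100 107 111]
 [100 110 110 109 108 112 102  52  40  88  88  71 107 113]
 [ 74 105 111 108 108 102 117  53  67  87  87  60 107 117]
 [ 54  82 109 112 111  70 101  50  89  99  99  60 110 112]
 [ 52  51 101 114 105  25  96  47  89 112 113  85 110  97]
 [ 54  49  74 105  95  31 114  52  72 110 110 110 113  78]
 [ 55  53  52  78  80  41 116  56  27  98 110 111 107  69]
 [ 52  55  53  57  46  28  98  90  22  80 109 111  93  68]
 [ 54  53  53  54  41  38  47 102  30  82 109 113  75  65]
 [ 50  53  53  54  54  64  44  53  18  82 108 110  70  62]
 [ 49  51  54  53  52  55  67  70  25  79 111  94  67  61]
 [ 45  49  52  54  55  53  58  81  80  98 112  78  64  58]
 [ 46  49  48  54  52  53  51  53 101 115 112  71  62  60]
 [ 46  45  47  49  53  53  52  49  68 105  95  68  59  62]]
```

View pics/s23.png

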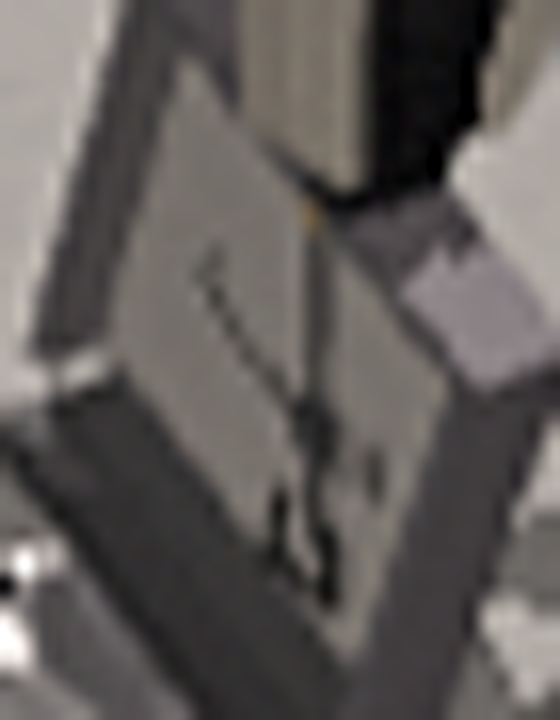

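The pointer's tip (col 319, zoom (318,490)) is now between the tabs at cols 317 and 320, slightly toward the right one. The contact force has faded, so I'm going back 3 mm at about the same height, which lessens the tilt and presses the foot on again.

```bash
python3 -m creep '[[15,-1.5,0,0,0],[15,-1.5,0.3,0,0],[15,0,0,0,0],[15,0,0,0,0],[15,0,0,0,0]]' 14
python3 -m creep '[[15,0,0,0,0],[15,0,0,0,0],[15,0,0,0,0],[15,0,0,0,0],[15,0,0,0,0]]' 14
python3 -m creep '[[15,0,0,0,0],[15,0,0,0,0],[15,0,0,0,0],[15,0,0,0,0],[15,0,0,0,0]]' 14
python3 - <<'E'
from h import *
st()
im=imaging.capture("side")[:,:,::-1].astype(float)
for i in range(7): im=im+imaging.capture("side")[:,:,::-1]
im=(im/8).astype(np.uint8);cv2.imwrite("pics/s24f.png",im)
crop(0,300,195,335,240,16,"pics/s24.png",im)
print(im[220:236,312:326].min(2))
E
```

```text
time: 23.13
ee_pos: [536.6, -48.1, 171.5]
tcp_rot: [-1.268, 1.112, -1.114]
force: [-1.3, -5.1, 6.8]
width: 0.26
time: 23.55
ee_pos: [536.6, -48.1, 171.5]
tcp_rot: [-1.268, 1.112, -1.115]
force: [-2.4, -3.8, 5.7]
width: 0.257
time: 23.97
ee_pos: [536.5, -48.1, 171.5]
tcp_rot: [-1.268, 1.112, -1.115]
force: [-1.7, -4.3, 6.5]
width: 0.257
t23.97 p[536.5 -48.1 171.5] bear0.130 tilt0.000 w23.9 F[-1.7 -4.3  6.5] q6 -0.30
[[107 108 108 108 114  58  40  42  62 108 109 108 107 108]
 [110 108 109 106 110 101  51  39  38 101 110 108 107 111]
 [111 108 109 108 108 118  70  43  43  88 100  99 109 112]
 [102 111 109 108 109 113  93  47  52  87  76  82 108 114]
 [ 74 105 111 109 109 105 100  49  84  88  73  71 108 111]
 [ 50  85 111 111 104  67  94  46 108 100  97  71 110  95]
 [ 50  59 101 114  94  21  92  53 109 114 113  98 113  78]
 [ 51  45  71 105  94  36  91  63  82 101 107 112 109  71]
 [ 53  54  50  79  76  42 104  76  16  79 107 113  94  67]
 [ 52  54  53  57  45  26  97 105  31  82 109 113  82  64]
 [ 53  54  54  52  50  35  51  95  28  83 109 111  78  63]
 [ 48  55  54  54  53  52  70  42  12  71 111  93  65  63]
 [ 48  54  50  54  55  49  83  71  42  66 110  83  64  60]
 [ 48  50  51  54  52  53  55  80  86  99 107  78  61  60]
 [ 47  48  47  53  51  52  50  51  85 117  95  67  60  60]
 [ 46  48  46  47  53  52  53  49  49 102  84  66  60  60]]
```

View pics/s24.png

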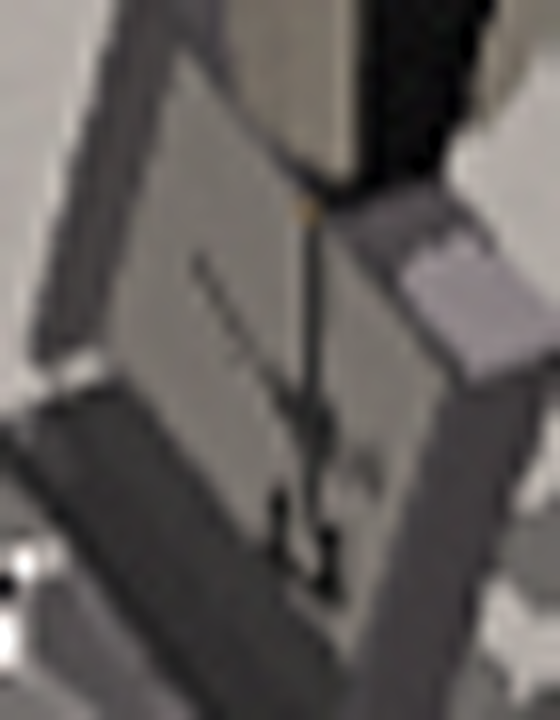

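Run:
```python
from h import *
P=[(300+307/16-.5,195+212/16-.5),(319.05,224),(318.95,226),(317.0,227.2),(320.1,230),(318.55,228.6)]
q=dial(P,[536.5,-48.1,171.5],.13,5);print(q.round(1))
for r in q[1:]: d=r-q[0];print(np.hypot(*d).round(1),np.arctan2(d[0],-d[1]).round(3))
```

```text
[[-15.3 148.1]
 [-12.   94.3]
 [-12.3  87.1]
 [-21.7  77.5]
 [ -6.3  76.5]
 [-14.   77. ]]
53.9 0.061
61.1 0.05
70.9 -0.091
72.2 0.125
71.1 0.019
```

Run:
```python
from h import *
T=lambda u,v:(300+(u+.5)/16-.5,195+(v+.5)/16-.5)
for pts in [[(180,50),(105,325)],[(447,385),(352,668)],[(180,50),(447,385)],[(105,330),(350,665)],[(12,440),(205,700)]]:
    q=dial([T(*a) for a in pts],[536.5,-48.1,171.5],.13,8);d=q[1]-q[0];print(q.round(1).tolist(),np.hypot(*d).round(1),np.arctan2(-d[1],d[0]).round(3),np.arctan2(d[0],-d[1]).round(3))
```

```text
[[-50.3, 165.0], [-73.6, 93.5]] 75.1 1.886 -0.315
[[30.9, 137.8], [5.4, 62.2]] 79.8 1.897 -0.326
[[-50.3, 165.0], [30.9, 137.8]] 85.7 0.322 1.249
[[-73.6, 92.4], [4.8, 62.5]] 83.9 0.365 1.206
[[-104.7, 50.4], [-40.2, 27.8]] 68.3 0.337 1.234
```

Run:
```python
from h import *
st()
im=crop("side",235,140,425,310,4,"pics/s25.png")
```

```text
t24.37 p[536.6 -48.1 171.5] bear0.130 tilt0.000 w23.9 F[-1.9 -4.   5.8] q6 -0.30
```

View pics/s25.png

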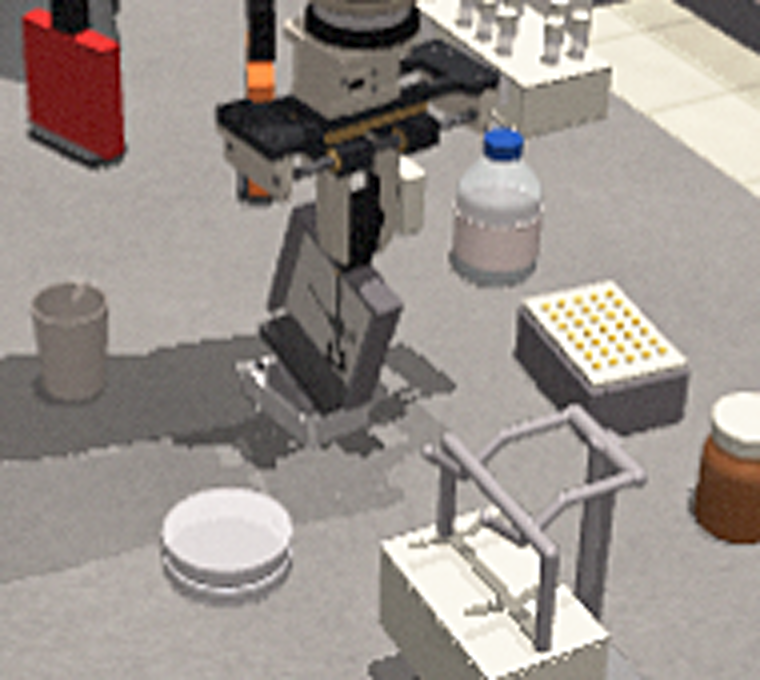

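The foot rests tilted on the crest with about 9 N on it. The pointer is in the gap, the cover hangs on both prongs, and the bystanders are in place. Handing in.

```bash
python3 -c "
from cell import ticket,status
print(ticket.job_done()); print(status.state()['force'])"
```

```text
the job is handed in; nothing more can be done
None
the job is handed in; nothing more can be done
```

I hung the cover across both prongs of the hook stand. Then I stood the gauge on the bare crest and rocked it until its pointer sat in the gap. I handed the job in at about 24.4 s, still holding the gauge there; no verdict was reported.

**Last checks**
- **Cover:** the last picture shows the bar lying in both Vs.
- **Contact:** contact first came at the height expected for a 50 mm crest. At the end the crest carried about 9 N and the force was steady. The foot slipped a little while I rocked it, so the contact is roughly 7 mm off the foot's middle.
- **Tilt and mark:** the gauge tilts about 0.32–0.33 rad by its case edges. The mark measured about 0.31–0.32 rad earlier.
- **Pointer:** it shows between the two tabs. My estimates of its distance from the gap's middle disagreed, ranging from -0.03 to +0.02 rad. All are inside the roughly ±0.065 rad of clear gap, but the picture is coarse, about 3 mm per pixel.
- **Other things:** the beaker, dishes, tip box, bottle, jar and the red and orange look-alikes looked unmoved. The timer was partly hidden behind the gripper in the last picture. The top camera's view of the stud was blocked by the arm, so the end state was judged from the side camera only.

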